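# Gauge a rolling slat and file it by thickness

## Task

The rolling slat lying by itself nearest the robot has not been sorted yet. Slide it flat along the plate of the tapered gauge until it wedges snugly under both lips (gently: do not jam it) and see at which pips its far edge stops; then take it out, lay it flat in the tray compartment with the same number of pips and let go, leaving the other two slats and everything else where they are.

Things in the scene. Friction and masses are not known exactly. Their poses are not given: they have to be found in the camera images.
- slat_p: one of three like-looking beech slats, 170 mm long, 24 wide, lying flat; one is 8, one 10, one 12 mm thick, and neither name nor place tells which. Origin: centre of the underside; x across the width, y along the length. One of the three (any of them) starts by itself nearest the robot (world x under 0.52), the other two side by side farther back (x over 0.65)
- slat_q: one of three like-looking beech slats, 170 mm long, 24 wide, lying flat; one is 8, one 10, one 12 mm thick, and neither name nor place tells which. Origin: centre of the underside; x across the width, y along the length. One of the three (any of them) starts by itself nearest the robot (world x under 0.52), the other two side by side farther back (x over 0.65)
- slat_r: one of three like-looking beech slats, 170 mm long, 24 wide, lying flat; one is 8, one 10, one 12 mm thick, and neither name nor place tells which. Origin: centre of the underside; x across the width, y along the length. One of the three (any of them) starts by itself nearest the robot (world x under 0.52), the other two side by side farther back (x over 0.65)
- gauge: tapered thickness gauge, fixed: aluminium plate 180 x 210 mm (x -95 to +85, y -105 to +105), 10 mm thick. Origin: underside of the plate. A slat lies along the gauge's y and slides flat on the plate to +x (away from the robot) under two lips on cheeks (cheeks' inner faces y = -90, +90, tops 40 mm over the bench). The plate is open for laying a slat on before x = -12, and open above between the lips (y -64 to +64)
- gauge_mouth (a point): mid mouth, on the plate's upper face where the lips begin (gauge x = -10, y = 0, z = 10 mm). The gap under the lips is 16 mm here and narrows 1 mm in every 7 mm of +x; a slat lying flat binds where the gap equals its thickness. A slat held off the plate binds too early
- lip_left: sloping steel lip on the gauge's +y cheek, over y = 64 to 90 mm, x = -10 to +75 mm; highest part 35 mm over the bench. Origin: its lower edge at the mouth. A push of about 6 to 12 N wedges a slat snugly; much harder pushing jams it (at most 8 N on each lip)
- lip_right: the same lip on the -y cheek (y = -64 to -90 mm)
- stop_one (a point): on the plate's scribed line by the one-pip mark of the lips, where an 8 mm slat's far edge stops (gauge x = 46 mm; slat centre then at 34)
- stop_two (a point): the same at the two-pip mark, for a 10 mm slat (far edge at gauge x = 32 mm; slat centre at 20)
- stop_three (a point): the same at the three-pip mark, for a 12 mm slat (far edge at gauge x = 18 mm; slat centre at 6)
- tray: wooden slat tray, fixed, 248 (x) x 210 (y) x 20 mm high: three compartments one behind the other along x, each 76 (x) x 200 (y) mm inside, floor 4 mm above the bench, walls 5 mm. Origin: underside centre. Brass pips on its end walls: one, two and three, from the compartment nearest the robot (x = -81 mm) to the far one (x = +81). Slats lie along the tray's y
- tray_one (a point): centre of the floor of the one-pip compartment (8 mm slats), nearest the robot
- tray_two (a point): centre of the floor of the two-pip compartment (10 mm slats), middle
- tray_three (a point): centre of the floor of the three-pip compartment (12 mm slats), farthest from the robot
- bowl: open turned wooden bowl, 130 mm across, 55 high, back right; bystander, leave it alone
- stamp: turned wooden bread stamp, 48 mm foot, 68 high, front left; bystander, leave it alone
- shaker: steel flour shaker, 66 mm across, 116 high, back left; bystander, leave it alone
- scraper: bench scraper, steel blade 78 x 125 mm with a wooden grip, lying front right; bystander, leave it alone
- weight_big: brass scale weight, 48 mm across, 45 high, right; bystander, leave it alone
- weight_small: brass scale weight, 36 mm across, 35 high, right; bystander, leave it alone
- brush: flour brush, lying at the left edge; bystander, leave it alone

How it is judged:
On the way:
1. a slat held by the robot is wedged flat in the gauge: touching both lips with more than 1 N each, its centre within 6 mm of the true stop for its thickness, for 0.2 s (((contact force between slat_p and lip_left above 1 N and contact force between slat_p and lip_right above 1 N and contact force between the fingers and slat_p above 1 N and x of slat_p in the frame of gauge between 0.014 and 0.026 m and z of slat_p in the frame of gauge below 0.013 m) or (contact force between slat_q and lip_left above 1 N and contact force between slat_q and lip_right above 1 N and contact force between the fingers and slat_q above 1 N and x of slat_q in the frame of gauge between 0 and 0.012 m and z of slat_q in the frame of gauge below 0.013 m) or (contact force between slat_r and lip_left above 1 N and contact force between slat_r and lip_right above 1 N and contact force between the fingers and slat_r above 1 N and x of slat_r in the frame of gauge between 0.028 and 0.04 m and z of slat_r in the frame of gauge below 0.013 m))), for 0.2 s.
At the end, for the whole second after the job is handed in: the slat that began nearest the robot lies flat and at rest on the floor of the tray compartment for its own thickness (centre within 28 mm across and 20 mm along of the compartment's centre), released; the other two slats lie within 20 mm of where they began at the back (((x of slat_p in the frame of tray between -0.028 and 0.028 m and y of slat_p in the frame of tray between -0.02 and 0.02 m and z of slat_p in the frame of tray below 0.007 m and angle between slat_p's own z axis and vertical below 0.06 rad and linear speed of slat_p below 0.01 m/s and world x of each of slat_q, slat_r above 0.6 m and distance of each of slat_q, slat_r from where it was at the start of the episode below 0.02 m) or (x of slat_q in the frame of tray between 0.053 and 0.109 m and y of slat_q in the frame of tray between -0.02 and 0.02 m and z of slat_q in the frame of tray below 0.007 m and angle between slat_q's own z axis and vertical below 0.06 rad and linear speed of slat_q below 0.01 m/s and world x of each of slat_p, slat_r above 0.6 m and distance of each of slat_p, slat_r from where it was at the start of the episode below 0.02 m) or (x of slat_r in the frame of tray between -0.109 and -0.053 m and y of slat_r in the frame of tray between -0.02 and 0.02 m and z of slat_r in the frame of tray below 0.007 m and angle between slat_r's own z axis and vertical below 0.06 rad and linear speed of slat_r below 0.01 m/s and world x of each of slat_p, slat_q above 0.6 m and distance of each of slat_p, slat_q from where it was at the start of the episode below 0.02 m))); the robot touches nothing.
It fails at once if the slat is jammed: more than 8 N between a slat and a lip of the gauge (contact force between any of slat_p, slat_q, slat_r and lip_left above 8 N or contact force between any of slat_p, slat_q, slat_r and lip_right above 8 N).
It fails at once if a slat is let go in the air, more than 60 mm above the bench ((height (world z) of slat_p above 0.06 m and contact force between the fingers and slat_p below 0.05 N) or (height (world z) of slat_q above 0.06 m and contact force between the fingers and slat_q below 0.05 N) or (height (world z) of slat_r above 0.06 m and contact force between the fingers and slat_r below 0.05 N)).
It fails at once if a bystander is pushed more than 30 mm from its place (distance of any of bowl, stamp, shaker, scraper, weight_big, weight_small, brush from where it was at the start of the episode above 0.03 m).
It also fails if it takes over 64 s, if anything falls off the work surface, if the arm or the gripper's body presses on something with over 40 N, if the wrist force passes 120 N, or if a joint passes its speed limit or range.

## Robot

A 7-joint arm with a two-finger parallel gripper is mounted at the origin on the work surface. World frame = base frame: x ahead of the robot, y to its left, z up, the work surface at z = 0. Lengths are in m, angles in rad, forces in N, time in s.
With the tool pointing down it reaches from about 0.425 to 0.875 m from the base axis. Payload 9.9 kg.
Tool frame: the origin (TCP) lies midway between the tips of the shut fingers; the grasp point (between the pads) lies 19 mm behind it; x points along the fingers, z is the direction in which the jaws open and shut, and the axes are right-handed (so a half turn about x gives the same grasp; the last joint's range is limited). The gripper opens to 85 mm and grips with 20 to 120 N. Pads are 22 mm wide; open, the fingers measure 114 mm over their backs; the gripper's body (76 mm by 85 mm) begins 54 mm behind the grasp point. The pads swing forward as they close: fully open they stand 13 mm farther back than shut.
Start: joints at [1.136, 0.576, 0.025, 1.437, -0.015, 1.129, -0.057], TCP at [0.232, -0.634, 0.231] pointing down, gripper open.
Joint ranges: [-2.76, 2.76], [-0.34, 2.15], [-1.52, 1.57], [0.19, 2.46], [-1.09, 4.23], [0.17, 1.99], [-2.82, 2.82]. Speed limits (rad/s): [2.22, 2.22, 3.01, 3.01, 3.14, 3.14, 3.14].

## Interface

Orientations are given as a rotation vector (axis times angle).
In Python, from plant import get_obs, get_image, hand_in gives the robot as it stands.
- The arm moves only by the tool arm_command, never from a script. Its argument "rows" is a list of rows, each an object of numbers: "jaw": the opening, from -1 (shut) to 1 (fully open); "x", "y", "z": the shift along the tool's x, y, z normalised to -1 to 1, where 1 is 100 mm; "rx", "ry", "rz": the turn, a rotation vector about the tool's x, y, z normalised to -1 to 1, where 1 is 45 degrees. In form: [{"jaw": .., "x": .., "y": .., "z": .., "rx": .., "ry": .., "rz": ..}, ...]. A call has 1 to 10 rows; each row is the pose to reach, as a shift and turn from the pose commanded when the call began, along the tool's axes at that moment; what a row does not reach only later rows make up. A row lasts 1/10 s, in which the tool goes at most 50 mm and 8.59 degrees, less where a joint would pass 70% of its speed; a pose out of reach is approached as far as the arm can. A call with a number of a shift or a turn outside -1 to 1 is refused whole. A call with a gripper value outside its range is refused whole. The fingers move at their own pace and stop on an object; "grip_force" is the grip in N (left out, the last holds). Time passes only in rows, so rows that repeat a pose let the fingers close. It gives the time, the measured TCP pose, the force and the opening at its end, in the units of the state.
- get_obs(): the state, without advancing time (a new reading comes with each control period).
- get_image(name): name is "scene" or "side" or "wrist"; returns a dict with "frame" (480x640x3 uint8, red, green, blue), "camera_matrix" (3x3 intrinsics, pixels), "D" ([k1, k2, p1, p2, k3] as OpenCV has them; the pictures are not rectified), "rvec" (rotation vector, rad) and "tvec" (3), from world to camera coordinates, as OpenCV has them. Camera axes: x right, y down, z forward; pixel columns grow to the right and rows downward; lengths in m; the calibration is good to about 2 mm. A picture is of the moment at which its call begins. There is no depth.
- hand_in(): hands the job in, once; it reports no verdict.
The state is a dict: "t": time; "q": joint angles; "qvel": joint speeds; "joint_torque": joint torques, N m; "tcp_pos": TCP position; "eef_rot": TCP orientation; "ft_force": force on the tool from outside, world axes, zero at the start; "wrist_torque": the same for the moment, N m; "gripper_width": finger opening in m.
Only numpy, scipy, OpenCV 4.12 (cv2) and the standard library are available. Lean on these libraries where they do the work, as an engineer would, in place of code of your own. Each camera call takes 0.05 s, during which the arm holds its last target.

## Working session

There is one attempt and no reset: what is moved stays moved. The work goes in short steps, Python scripts to look and compute and a tool call to move; the robot and the scene stay as the last step left them, time stands still between calls to the robot, and variables do not carry over. Pictures are saved under pics/ and viewed, and the job is handed in when it is done.

Besides the shell and the picture viewer there is one more tool, called after "Emit:" by a JSON object that holds its "op" and its "data", one argument or row to a line. arm_command: Moves the arm, as the interface text tells. Its arguments: {"type":"object","properties":{"rows":{"type":"array","items":{"type":"object","properties":{"jaw":{"type":"number"},"x":{"type":"number","minimum":-1,"maximum":1},"y":{"type":"number","minimum":-1,"maximum":1},"z":{"type":"number","minimum":-1,"maximum":1},"rx":{"type":"number","minimum":-1,"maximum":1},"ry":{"type":"number","minimum":-1,"maximum":1},"rz":{"type":"number","minimum":-1,"maximum":1}}}},"grip_force":{"type":"number"}},"required":["rows"]}

```bash
ls; mkdir -p pics
cat > h.py <<'E'
import numpy as np, cv2
from plant import get_obs, get_image
from scipy.spatial.transform import Rotation as R
def ray(im,uv):
    K=np.array(im['camera_matrix']);D=np.array(im['D'])
    p=cv2.undistortPoints(np.array(uv,float).reshape(-1,1,2),K,D).reshape(-1,2)
    Rm=cv2.Rodrigues(np.array(im['rvec'],float))[0];t=np.array(im['tvec'],float).ravel()
    c=-Rm.T@t; d=np.c_[p,np.ones(len(p))]@Rm
    return c,d
def plane(im,uv,z):
    c,d=ray(im,uv); return c+d*((z-c[2])/d[:,2])[:,None]
def proj(im,P):
    return cv2.projectPoints(np.array(P,float).reshape(-1,1,3),np.array(im['rvec'],float),np.array(im['tvec'],float),np.array(im['camera_matrix']),np.array(im['D']))[0].reshape(-1,2)
def snap(name,fn):
    im=get_image(name); cv2.imwrite('pics/'+fn,im['frame'][:,:,::-1]); return im
E
python3 - <<'E'
from h import *
import pickle
ims={}
for n in ['scene','side','wrist']:
    ims[n]=snap(n,n+'0.png')
pickle.dump(ims,open('i0.pkl','wb'))
o=get_obs(); print({k:np.round(v,3) for k,v in o.items()}); print(R.from_rotvec(o['eef_rot']).as_matrix().round(3))
E
```

```text
pics
{'t': np.float64(0.15), 'q': array([ 1.136,  0.576,  0.025,  1.438, -0.015,  1.129, -0.057]), 'qvel': array([ 0.   , -0.002,  0.001, -0.002, -0.   , -0.   ,  0.   ]), 'joint_torque': array([ 2.0000e-03, -7.6627e+01,  2.2530e+00, -2.8619e+01,  1.6000e-02,
        1.0000e-02,  0.0000e+00]), 'tcp_pos': array([ 0.232, -0.634,  0.231]), 'eef_rot': array([ 0.948,  1.356, -0.947]), 'ft_force': array([ 0.416,  0.638, -1.206]), 'wrist_torque': array([0.01 , 0.003, 0.024]), 'gripper_width': np.float64(0.086)}
[[-0.     0.939  0.344]
 [ 0.001  0.344 -0.939]
 [-1.    -0.    -0.001]]
```

View pics/scene0.png

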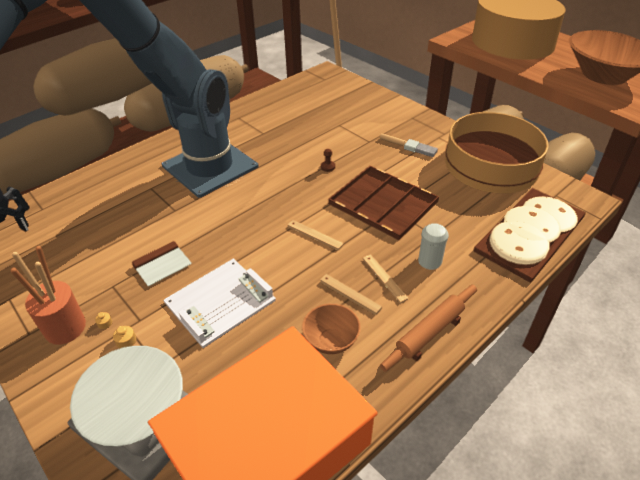

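View pics/side0.png

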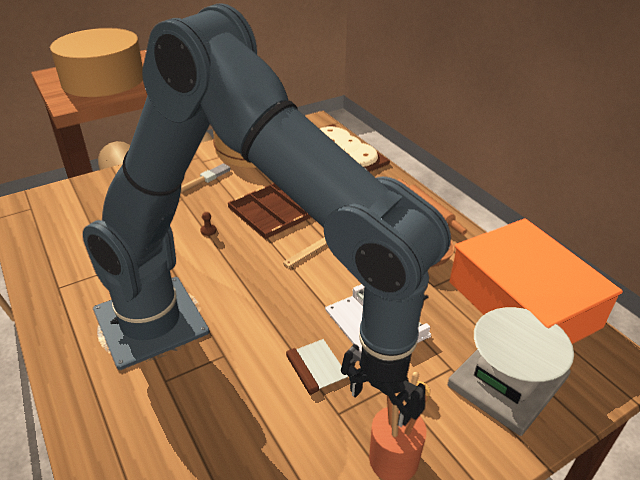

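View pics/wrist0.png

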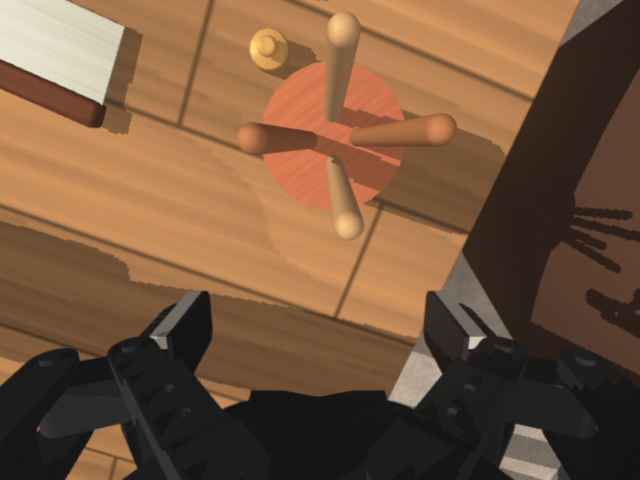

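The scene view shows the lone slat around (315,235), the gauge around (220,300), the tray around (384,200), and the two back slats around (350,294) and (385,278). I'll zoom in on the first three.

Run:
```python
from h import *
import pickle
im=pickle.load(open('i0.pkl','rb'))['scene']; f=im['frame'][:,:,::-1]
a=cv2.resize(f[250:350,155:285],None,fx=6,fy=6,interpolation=cv2.INTER_CUBIC); cv2.imwrite('pics/c1.png',a)
b=cv2.resize(f[160:260,280:445],None,fx=4.8,fy=4.8,interpolation=cv2.INTER_CUBIC); cv2.imwrite('pics/c2.png',b)
hsv=cv2.cvtColor(f,cv2.COLOR_BGR2HSV)
print(hsv[235,315],hsv[294,350],hsv[220,300])
# slat mask
for z in [0.01]:
  print(plane(im,[(315,235),(350,294),(385,278),(160,263),(384,200),(122,335),(328,165)],z).round(3))
```

```text
[ 18 119 239] [ 16 126 228] [ 15 146 208]
[[ 0.483  0.024  0.01 ]
 [ 0.696 -0.053  0.01 ]
 [ 0.719  0.047  0.01 ]
 [ 0.283 -0.343  0.01 ]
 [ 0.511  0.27   0.01 ]
 [ 0.425 -0.527  0.01 ]
 [ 0.272  0.27   0.01 ]]
```

View pics/c1.png

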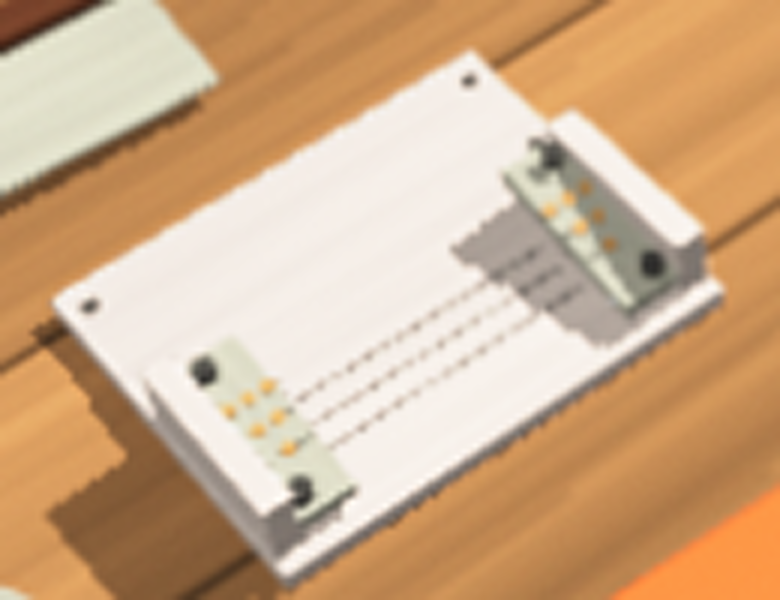

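View pics/c2.png

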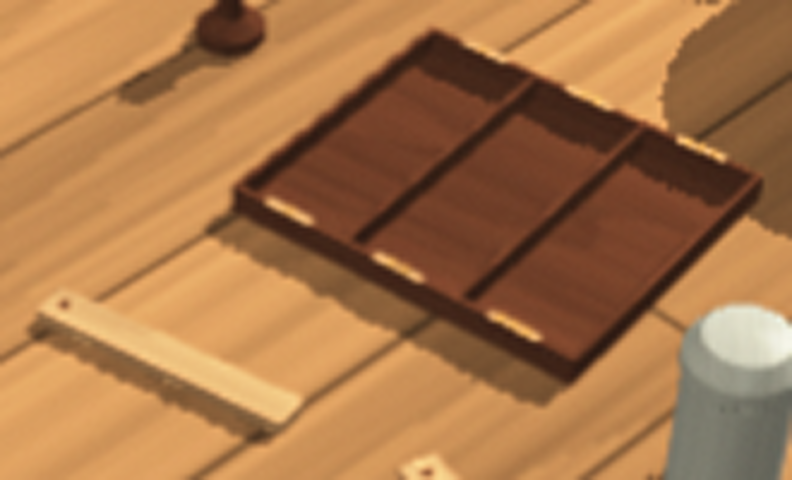

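Run:
```python
from h import *
import pickle
im=pickle.load(open('i0.pkl','rb'))['scene']
def cv(p,o,s): return (np.array(p,float)+.5)/s-.5+np.array(o)
g=plane(im,cv([(473,52),(55,300),(283,572),(720,288)],(155,250),6),.010); print('gauge',g.round(4), np.linalg.norm(g-np.roll(g,-1,0),axis=1).round(3))
h=plane(im,cv([(469,80),(90,306)],(155,250),6),.010); print('holes',h.round(4))
e=h[0]-h[1]; print('gauge y ang',np.degrees(np.arctan2(-e[0],e[1])))
e=g[0]-g[1]; print(np.degrees(np.arctan2(-e[0],e[1]))); e=g[3]-g[2]; print(np.degrees(np.arctan2(-e[0],e[1])))
t=plane(im,cv([(435,30),(235,188),(570,362),(763,180)],(280,160),4.8),.020); print('tray',t.round(4), np.linalg.norm(t-np.roll(t,-1,0),axis=1).round(3), t.mean(0))
e=t[0]-t[1]; print(np.degrees(np.arctan2(-e[0],e[1])))
s=plane(im,cv([(62,290),(38,318),(275,428),(303,401)],(280,160),4.8),.010); print('slat',s.round(4), np.linalg.norm(s-np.roll(s,-1,0),axis=1).round(3), s.mean(0))
```

```text
gauge [[ 0.4017 -0.1903  0.01  ]
 [ 0.3989 -0.3987  0.01  ]
 [ 0.5744 -0.4025  0.01  ]
 [ 0.579  -0.1945  0.01  ]] [0.208 0.176 0.208 0.177]
holes [[ 0.4143 -0.2014  0.01  ]
 [ 0.4115 -0.3896  0.01  ]]
gauge y ang -0.8401774609339765
-0.7720654463970137
-1.2623990181526832
tray [[0.3766 0.3534 0.02  ]
 [0.4045 0.1484 0.02  ]
 [0.6448 0.1805 0.02  ]
 [0.6193 0.3865 0.02  ]] [0.207 0.242 0.208 0.245] [0.51130536 0.26719999 0.02      ]
7.749938490136966
slat [[ 0.3941  0.0193  0.01  ]
 [ 0.4031 -0.0065  0.01  ]
 [ 0.5619  0.0312  0.01  ]
 [ 0.5573  0.0572  0.01  ]] [0.027 0.163 0.026 0.168] [0.47908758 0.02526763 0.01      ]
```

Emit:
{"op": "arm_command", "data": {
  "rows": [
    {"x":-0.5,"jaw":1},
    {"x":-0.7,"z":-0.4},
    {"x":-0.7,"z":-0.8},
    {"x":-0.7,"z":-1}
  ]
}}

```text
invalid input at $.rows[0]: expected keys jaw, x, y, z, rx, ry, rz
```

Emit:
{"op": "arm_command", "data": {
  "rows": [
    {"y":0.4,"z":-0.4},
    {"y":0.8,"z":-0.8},
    {"y":1,"z":-1},
    {"y":1,"z":-1}
  ]
}}

```text
invalid input at $.rows[0]: expected keys jaw, x, y, z, rx, ry, rz
```

Emit:
{"op": "arm_command", "data": {
  "rows": [
    {"y":0.4,"z":-0.2},
    {"y":0.8,"z":-0.4},
    {"y":1,"z":-0.4},
    {"y":1,"z":-0.4}
  ]
}}

```text
invalid input at $.rows[0]: expected keys jaw, x, y, z, rx, ry, rz
```

Run:
```python
from h import *
import pickle
im=snap('wrist','w1.png'); pickle.dump(im,open('w1.pkl','wb'))
o=get_obs(); print(o['t'],o['tcp_pos'],o['ft_force'],o['q'].round(2)); c,d=ray(im,[(320,240)]); print(c,d)
```

```text
0.2 [ 0.23187709 -0.63362528  0.23074343] [-0.06197059 -0.13156729 -0.21199545] [ 1.14  0.58  0.02  1.44 -0.02  1.13 -0.06]
[ 0.29262893 -0.61038264  0.37145028] [[-0.24411919 -0.09562162 -0.96505821]]
```

View pics/w1.png

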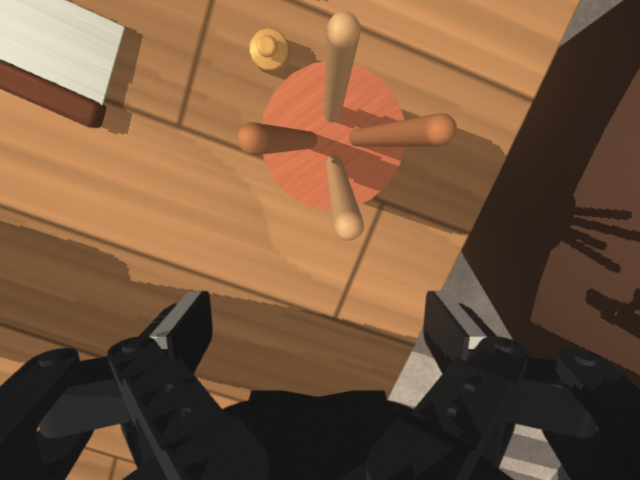

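All keys are required in every row, and nothing moved. I'll resend in full form.

Emit:
{"op": "arm_command", "data": {
  "rows": [
    {"jaw":1,"x":-0.5,"y":0,"z":0,"rx":0,"ry":0,"rz":0},
    {"jaw":1,"x":-0.7,"y":0,"z":-0.4,"rx":0,"ry":0,"rz":0},
    {"jaw":1,"x":-0.7,"y":0,"z":-0.8,"rx":0,"ry":0,"rz":0},
    {"jaw":1,"x":-0.7,"y":0,"z":-1,"rx":0,"ry":0,"rz":0}
  ]
}}

```text
t: 0.6
tcp_pos: [0.1966, -0.5378, 0.3023]
eef_rot: [0.947, 1.354, -0.947]
ft_force: [-0.6, 0.3, -0.2]
gripper_width: 0.0854
```

Emit:
{"op": "arm_command", "data": {
  "rows": [
    {"jaw":1,"x":0,"y":0.4,"z":-0.4,"rx":0,"ry":0,"rz":0},
    {"jaw":1,"x":0,"y":0.8,"z":-0.8,"rx":0,"ry":0,"rz":0},
    {"jaw":1,"x":0,"y":1,"z":-1,"rx":0,"ry":0,"rz":0}
  ]
}}

```text
t: 0.9
tcp_pos: [0.2578, -0.4093, 0.3013]
eef_rot: [0.947, 1.355, -0.946]
ft_force: [0.2, -0.1, 0.6]
gripper_width: 0.0854
```

Emit:
{"op": "arm_command", "data": {
  "rows": [
    {"jaw":1,"x":0,"y":0.4,"z":-0.2,"rx":0,"ry":0,"rz":0},
    {"jaw":1,"x":0,"y":0.8,"z":-0.4,"rx":0,"ry":0,"rz":0},
    {"jaw":1,"x":0,"y":1,"z":-0.4,"rx":0,"ry":0,"rz":0},
    {"jaw":1,"x":0,"y":1,"z":-0.4,"rx":0,"ry":0,"rz":0}
  ]
}}

```text
t: 1.3
tcp_pos: [0.3401, -0.3377, 0.3014]
eef_rot: [0.944, 1.356, -0.942]
ft_force: [-0.4, 0.1, 0.3]
gripper_width: 0.0855
```

Run:
```python
from h import *
import pickle
im=snap('wrist','w2.png'); pickle.dump(im,open('w2.pkl','wb'))
o=get_obs(); print(o['t'],o['tcp_pos'],o['ft_force'],o['q'].round(2)); c,d=ray(im,[(320,240)]); print(c,d)
```

```text
1.35 [ 0.3382975  -0.33897963  0.30125332] [-1.06790708 -0.5565645  -0.5067563 ] [ 0.76  0.22 -0.09  1.82  0.02  1.1  -0.55]
[ 0.40053578 -0.31404448  0.442314  ] [[-0.24181059 -0.09767199 -0.96543402]]
```

View pics/w2.png

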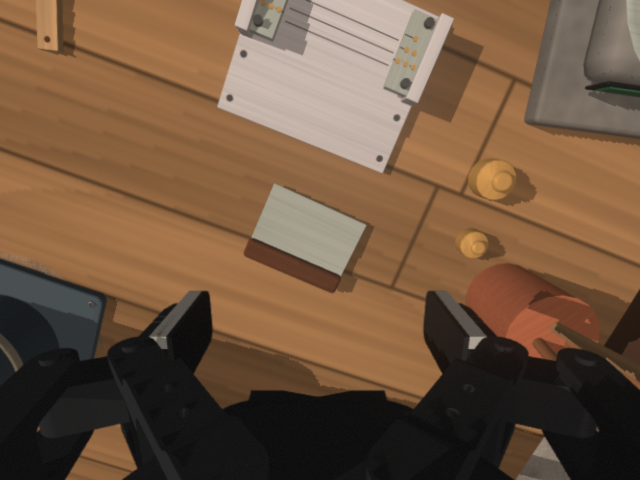

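Emit:
{"op": "arm_command", "data": {
  "rows": [
    {"jaw":1,"x":0,"y":0.4,"z":0,"rx":0,"ry":0,"rz":0},
    {"jaw":1,"x":0,"y":0.8,"z":0,"rx":0,"ry":0,"rz":0},
    {"jaw":1,"x":0,"y":0.8,"z":0,"rx":0,"ry":0,"rz":0},
    {"jaw":1,"x":0,"y":0.8,"z":0,"rx":0,"ry":0,"rz":0}
  ]
}}

```text
t: 1.75
tcp_pos: [0.4119, -0.3128, 0.3008]
eef_rot: [0.947, 1.356, -0.948]
ft_force: [-0.4, 0.1, 0.6]
gripper_width: 0.0857
```

Run:
```python
from h import *
import pickle
im=snap('wrist','w3.png'); pickle.dump(im,open('w3.pkl','wb'))
o=get_obs(); print(o['t'],o['tcp_pos'],o['ft_force'])
```

```text
1.8 [ 0.41117255 -0.31328689  0.30096456] [-0.1475987   0.65969816  0.22256397]
```

View pics/w3.png

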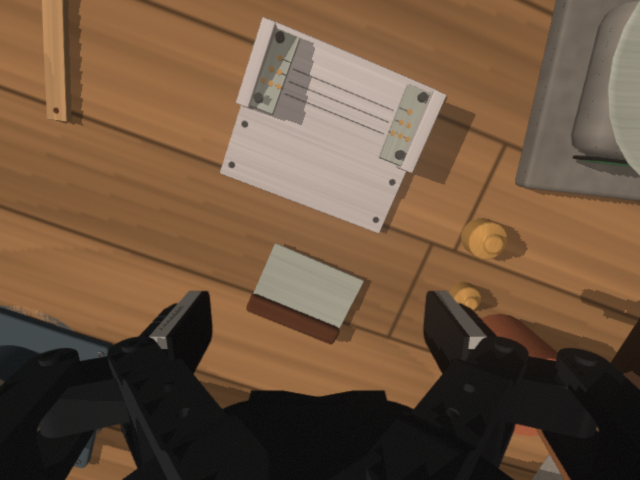

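The gauge is fully in view, with its near plate corners at about (221,174) and (382,232). The near end of the slat shows at (57,120). Next I'll zoom in on the gauge.

Run:
```python
from h import *
import pickle
im=pickle.load(open('w3.pkl','rb')); f=im['frame'][:,:,::-1]
cv2.imwrite('pics/c3.png',cv2.resize(f[10:250,210:460],None,fx=3,fy=2.4*1.0 if 0 else 3,interpolation=cv2.INTER_CUBIC)[:600+120])
cv2.imwrite('pics/c3a.png',cv2.resize(f[90:240,210:410],None,fx=4,fy=4,interpolation=cv2.INTER_CUBIC))
```

```text
(no output)
```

View pics/c3a.png

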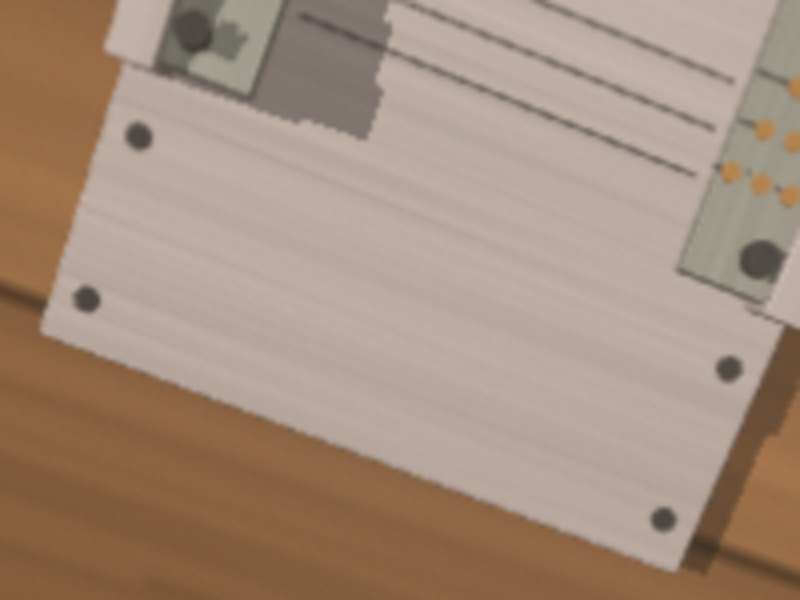

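Run:
```python
from h import *
import pickle
im=pickle.load(open('w3.pkl','rb'))
def cv(p,o,s): return (np.array(p,float)+.5)/s-.5+np.array(o)
P=plane(im,cv([(40,332),(680,572),(302,15),(695,175),(87,299),(663,519),(138,136),(729,369)],(210,90),4),.010); print(P.round(4))
for a,b in [(0,1),(2,3),(4,5),(6,7)]:
    e=P[a]-P[b]; th=np.arctan2(-e[0],e[1]); print(np.degrees(th),np.linalg.norm(e))
th=np.radians(-.9); X=np.array([np.cos(th),np.sin(th)]);Y=np.array([-X[1],X[0]])
m=(P[0]+P[1])[:2]/2; print('origin from near edge',m+.095*X)
m=(P[2]+P[3])[:2]/2; print('line mid',m, m-.018*X)
im=pickle.load(open('i0.pkl','rb'))['scene']
```

```text
[[ 0.4007 -0.1903  0.01  ]
 [ 0.398  -0.3996  0.01  ]
 [ 0.5122 -0.2356  0.01  ]
 [ 0.5101 -0.3577  0.01  ]
 [ 0.4148 -0.2009  0.01  ]
 [ 0.4118 -0.3881  0.01  ]
 [ 0.4646 -0.2014  0.01  ]
 [ 0.4615 -0.3891  0.01  ]]
-0.7402380285107187 0.20922483014328003
-0.9907016757317328 0.12208714580277472
-0.9310321514653245 0.18720169626085978
-0.9560861145666122 0.18771638205364893
origin from near edge [ 0.49429928 -0.29644234]
line mid [ 0.5111134  -0.29665221] [ 0.49311562 -0.29636948]
```

Emit:
{"op": "arm_command", "data": {
  "rows": [
    {"jaw":1,"x":0,"y":0,"z":-0.4,"rx":0.147,"ry":0,"rz":0},
    {"jaw":1,"x":0,"y":0,"z":-0.8,"rx":0.147,"ry":0,"rz":0},
    {"jaw":1,"x":0,"y":0,"z":-1,"rx":0.147,"ry":0,"rz":0}
  ]
}}

```text
t: 2.1
tcp_pos: [0.3755, -0.2171, 0.3013]
eef_rot: [1.035, 1.312, -1.036]
ft_force: [0.8, -0.7, 0.5]
gripper_width: 0.0854
```

Emit:
{"op": "arm_command", "data": {
  "rows": [
    {"jaw":1,"x":0,"y":0,"z":-0.4,"rx":0,"ry":0,"rz":0},
    {"jaw":1,"x":0,"y":0,"z":-0.8,"rx":0,"ry":0,"rz":0},
    {"jaw":1,"x":0,"y":0,"z":-1,"rx":0,"ry":0,"rz":0}
  ]
}}

```text
t: 2.4
tcp_pos: [0.3527, -0.1198, 0.3015]
eef_rot: [1.034, 1.311, -1.035]
ft_force: [0.6, -0.0, -0.3]
gripper_width: 0.0854
```

Emit:
{"op": "arm_command", "data": {
  "rows": [
    {"jaw":1,"x":0,"y":0.2,"z":-0.4,"rx":0,"ry":0,"rz":0},
    {"jaw":1,"x":0,"y":0.2,"z":-0.8,"rx":0,"ry":0,"rz":0},
    {"jaw":1,"x":0,"y":0.2,"z":-1,"rx":0,"ry":0,"rz":0},
    {"jaw":1,"x":0,"y":0.2,"z":-1,"rx":0,"ry":0,"rz":0},
    {"jaw":1,"x":0,"y":0.2,"z":-1,"rx":0,"ry":0,"rz":0}
  ]
}}

```text
t: 2.9
tcp_pos: [0.3505, -0.0206, 0.3015]
eef_rot: [1.035, 1.31, -1.035]
ft_force: [-0.1, 0.2, -0.0]
gripper_width: 0.0851
```

Run:
```python
from h import *
import pickle
im=snap('wrist','w4.png'); pickle.dump(im,open('w4.pkl','wb'))
o=get_obs(); print(o['t'],o['tcp_pos'],o['ft_force'],o['q'].round(2));print(R.from_rotvec(o['eef_rot']).as_matrix().round(3))
```

```text
2.95 [ 0.35066907 -0.02084102  0.30136113] [-0.08977783 -0.16569211 -0.31409313] [ 0.26  0.02 -0.34  2.06  0.01  1.06 -1.42]
[[ 0.     0.973  0.231]
 [-0.001  0.231 -0.973]
 [-1.     0.     0.001]]
```

View pics/w4.png

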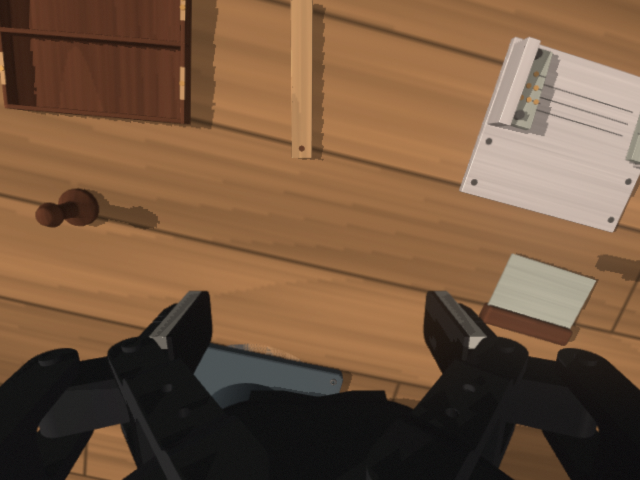

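The near end of the slat is at (302,158) and its far end is off frame, so I'm moving forward for the full view.

Emit:
{"op": "arm_command", "data": {
  "rows": [
    {"jaw":1,"x":0,"y":0.4,"z":0,"rx":0,"ry":0,"rz":0},
    {"jaw":1,"x":0,"y":0.8,"z":0,"rx":0,"ry":0,"rz":0},
    {"jaw":1,"x":0,"y":0.9,"z":0,"rx":0,"ry":0,"rz":0},
    {"jaw":1,"x":0,"y":0.9,"z":0,"rx":0,"ry":0,"rz":0},
    {"jaw":1,"x":0,"y":0.9,"z":0,"rx":0,"ry":0,"rz":0}
  ]
}}

```text
t: 3.45
tcp_pos: [0.4373, 0.0005, 0.3008]
eef_rot: [1.034, 1.312, -1.037]
ft_force: [-0.7, -0.1, -0.1]
gripper_width: 0.0855
```

Run:
```python
from h import *
import pickle
im=snap('wrist','w5.png'); pickle.dump(im,open('w5.pkl','wb'))
o=get_obs(); print(o['t'],o['tcp_pos'],o['ft_force'],o['q'].round(2))
f=im['frame'][:,:,::-1]; hsv=cv2.cvtColor(f,cv2.COLOR_BGR2HSV)
print(hsv[150,303],hsv[200,303],hsv[150,250],hsv[150,400])
cv2.imwrite('pics/c5.png',cv2.resize(f[40:260,230:380],None,fx=2.7,fy=2.7,interpolation=cv2.INTER_CUBIC))
```

```text
3.5 [0.43715595 0.00065749 0.30109522] [-0.66366589 -0.52023607 -0.64570012] [ 0.21  0.17 -0.37  1.9   0.07  1.09 -1.53]
[ 14 125 182] [ 15 125 183] [ 14 140 170] [ 14 140 170]
```

View pics/w5.png

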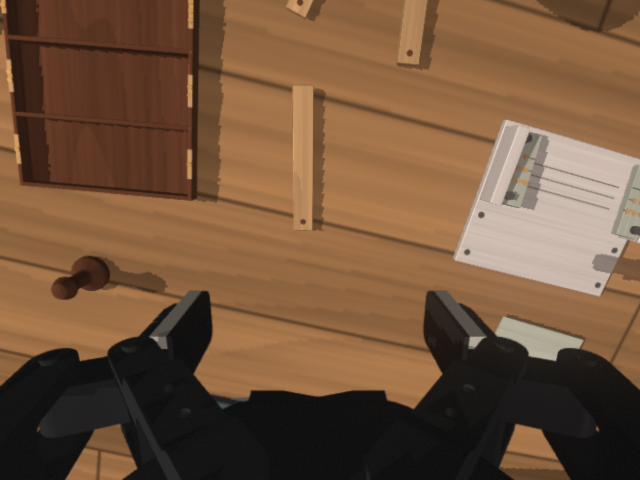

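View pics/c5.png

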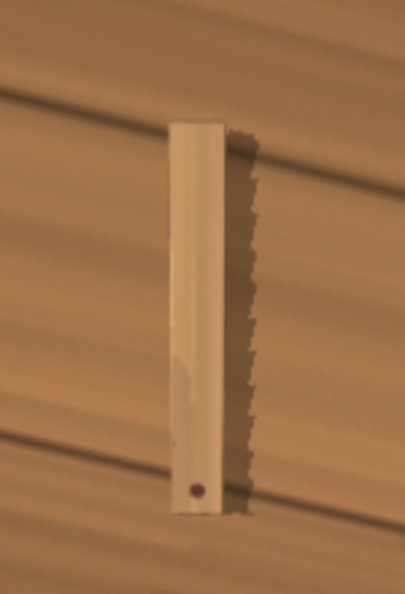

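Run:
```python
from h import *
import pickle
im=pickle.load(open('w5.pkl','rb'))
def cv(p,o,s): return (np.array(p,float)+.5)/s-.5+np.array(o)
s=plane(im,cv([(169,122),(224,122),(221.5,514),(171,514)],(230,40),2.7),.010); print(s.round(4),s.mean(0), np.linalg.norm(s-np.roll(s,-1,0),axis=1).round(4))
e=(s[0]+s[1]-s[2]-s[3]); print('ang',np.degrees(np.arctan2(e[1],e[0])))
t=plane(im,[(195.5,199.5),(20,184.5),(191,53),(190,129)],.02); print(t.round(4)); e=t[1]-t[0]; print(np.degrees(np.arctan2(-e[0],e[1])),np.linalg.norm(e))
o=get_obs(); T=o['tcp_pos']; M=R.from_rotvec(o['eef_rot']).as_matrix(); d=s.mean(0)-T; print('tool frame d',M.T@d)
f=im['frame'][:,:,::-1]
cv2.imwrite('pics/c6.png',cv2.resize(f[0:210,0:230],None,fx=3.4,fy=2.8,interpolation=cv2.INTER_CUBIC))
```

```text
[[ 0.5563  0.0593  0.01  ]
 [ 0.5616  0.0368  0.01  ]
 [ 0.3965 -0.0007  0.01  ]
 [ 0.3911  0.0221  0.01  ]] [0.47641739 0.0293662  0.01      ] [0.0231 0.1693 0.0234 0.1693]
ang 12.732614982597234
[[0.4035 0.1438 0.02  ]
 [0.3729 0.3549 0.02  ]
 [0.5619 0.1728 0.02  ]
 [0.4825 0.162  0.02  ]]
8.25389361756596 0.2132972561000512
tool frame d [ 0.29103093  0.04522941 -0.01890444]
```

Emit:
{"op": "arm_command", "data": {
  "rows": [
    {"jaw":1,"x":0.3,"y":0.4,"z":-0.19,"rx":0.014,"ry":0,"rz":0},
    {"jaw":1,"x":0.7,"y":0.45,"z":-0.19,"rx":0.014,"ry":0,"rz":0},
    {"jaw":1,"x":1,"y":0.45,"z":-0.19,"rx":0.014,"ry":0,"rz":0},
    {"jaw":1,"x":1,"y":0.45,"z":-0.19,"rx":0.014,"ry":0,"rz":0}
  ]
}}

```text
t: 3.9
tcp_pos: [0.4746, 0.0296, 0.1985]
eef_rot: [1.039, 1.312, -1.047]
ft_force: [-0.5, -1.1, 0.4]
gripper_width: 0.0851
```

Emit:
{"op": "arm_command", "data": {
  "rows": [
    {"jaw":1,"x":0.4,"y":0,"z":0,"rx":0,"ry":0,"rz":0},
    {"jaw":1,"x":0.8,"y":0,"z":0,"rx":0,"ry":0,"rz":0},
    {"jaw":1,"x":1,"y":0,"z":0,"rx":0,"ry":0,"rz":0},
    {"jaw":1,"x":1,"y":0,"z":0,"rx":0,"ry":0,"rz":0},
    {"jaw":1,"x":1,"y":0,"z":0,"rx":0,"ry":0,"rz":0}
  ]
}}

```text
t: 4.4
tcp_pos: [0.4783, 0.0304, 0.103]
eef_rot: [1.043, 1.305, -1.042]
ft_force: [0.9, 0.5, 1.0]
gripper_width: 0.0852
```

Run:
```python
from h import *
import pickle
im=snap('wrist','w6.png'); pickle.dump(im,open('w6.pkl','wb'))
o=get_obs(); print(o['t'],o['tcp_pos'],o['ft_force'],o['q'].round(2)); print(R.from_rotvec(o['eef_rot']).as_matrix().round(3))
```

```text
4.45 [0.47875517 0.03051557 0.10334785] [ 0.52902407 -1.06401827  1.06576722] [ 0.07  0.47 -0.32  2.09  0.26  0.61 -1.78]
[[ 0.003  0.975  0.222]
 [-0.     0.222 -0.975]
 [-1.     0.003  0.001]]
```

View pics/w6.png

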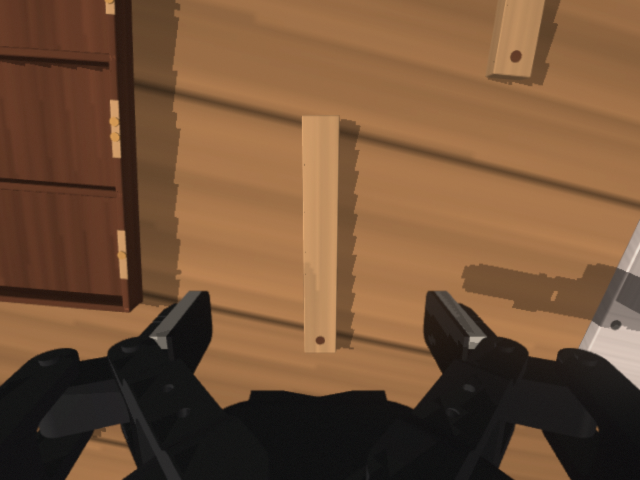

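The slat is centred between the fingers, at u≈320. I'm descending now.

Emit:
{"op": "arm_command", "data": {
  "rows": [
    {"jaw":1,"x":0.4,"y":0,"z":0,"rx":0,"ry":0,"rz":0},
    {"jaw":1,"x":0.75,"y":0,"z":0,"rx":0,"ry":0,"rz":0},
    {"jaw":1,"x":0.92,"y":0,"z":0,"rx":0,"ry":0,"rz":0},
    {"jaw":1,"x":0.95,"y":0,"z":0,"rx":0,"ry":0,"rz":0},
    {"jaw":1,"x":0.95,"y":0,"z":0,"rx":0,"ry":0,"rz":0},
    {"jaw":1,"x":0.95,"y":0,"z":0,"rx":0,"ry":0,"rz":0}
  ]
}}

```text
t: 5.05
tcp_pos: [0.4789, 0.0307, 0.0079]
eef_rot: [1.044, 1.305, -1.041]
ft_force: [0.7, -0.0, -0.3]
gripper_width: 0.0852
```

Emit:
{"op": "arm_command", "data": {
  "rows": [
    {"jaw":1,"x":0.06,"y":0,"z":0,"rx":0,"ry":0,"rz":0},
    {"jaw":1,"x":0.06,"y":0,"z":0,"rx":0,"ry":0,"rz":0},
    {"jaw":-0.3,"x":0.06,"y":0,"z":0,"rx":0,"ry":0,"rz":0},
    {"jaw":-0.6,"x":0.06,"y":0,"z":0,"rx":0,"ry":0,"rz":0},
    {"jaw":-1,"x":0.06,"y":0,"z":0,"rx":0,"ry":0,"rz":0},
    {"jaw":-1,"x":0.06,"y":0,"z":0,"rx":0,"ry":0,"rz":0},
    {"jaw":-1,"x":0.06,"y":0,"z":0,"rx":0,"ry":0,"rz":0},
    {"jaw":-1,"x":0.06,"y":0,"z":0,"rx":0,"ry":0,"rz":0},
    {"jaw":-1,"x":0.06,"y":0,"z":0,"rx":0,"ry":0,"rz":0}
  ],
  "grip_force": 30
}}

```text
t: 5.95
tcp_pos: [0.4777, 0.0307, 0.0004]
eef_rot: [1.042, 1.307, -1.042]
ft_force: [-1.1, 0.3, 6.1]
gripper_width: 0.0231
```

Emit:
{"op": "arm_command", "data": {
  "rows": [
    {"jaw":-1,"x":0,"y":0,"z":0,"rx":0,"ry":0,"rz":0},
    {"jaw":-1,"x":0,"y":0,"z":0,"rx":0,"ry":0,"rz":0},
    {"jaw":-1,"x":0,"y":0,"z":0,"rx":0,"ry":0,"rz":0}
  ]
}}

```text
t: 6.25
tcp_pos: [0.4777, 0.0307, 0.0005]
eef_rot: [1.042, 1.307, -1.042]
ft_force: [-1.4, 0.1, 6.0]
gripper_width: 0.0226
```

Run:
```python
from h import *
im=snap('wrist','w7.png')
o=get_obs(); print(o['t'],o['tcp_pos'],o['ft_force'],o['gripper_width'])
```

```text
6.3 [4.77760150e-01 3.07483220e-02 4.72951791e-04] [-0.36853055  0.34157498  5.38854441] 0.02322672300408565
```

View pics/w7.png

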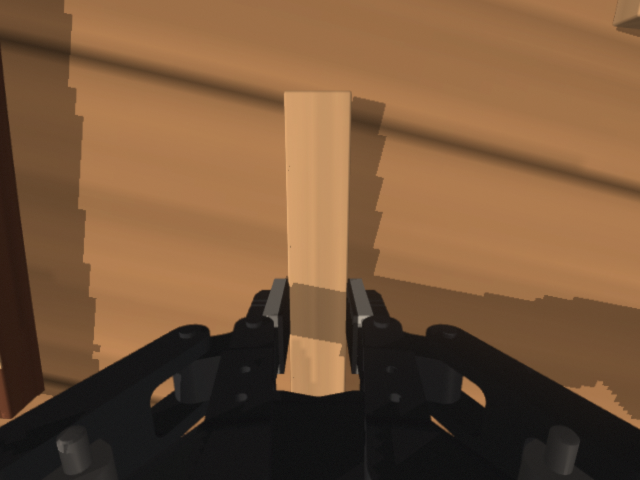

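Emit:
{"op": "arm_command", "data": {
  "rows": [
    {"jaw":-1,"x":-0.1,"y":0,"z":0,"rx":0,"ry":0,"rz":0},
    {"jaw":-1,"x":-0.3,"y":0,"z":0,"rx":0,"ry":0,"rz":0},
    {"jaw":-1,"x":-0.6,"y":0,"z":0,"rx":0,"ry":0,"rz":0},
    {"jaw":-1,"x":-0.9,"y":0,"z":0.2,"rx":0,"ry":0,"rz":0},
    {"jaw":-1,"x":-1,"y":-0.1,"z":0.5,"rx":0,"ry":0,"rz":0},
    {"jaw":-1,"x":-1,"y":-0.2,"z":0.8,"rx":0,"ry":0,"rz":0},
    {"jaw":-1,"x":-1,"y":-0.3,"z":1,"rx":0,"ry":0,"rz":0},
    {"jaw":-1,"x":-1,"y":-0.3,"z":1,"rx":0,"ry":0,"rz":0}
  ]
}}

```text
t: 7.1
tcp_pos: [0.4695, -0.0771, 0.1008]
eef_rot: [1.045, 1.305, -1.048]
ft_force: [-0.3, -0.1, -0.8]
gripper_width: 0.0234
```

Emit:
{"op": "arm_command", "data": {
  "rows": [
    {"jaw":-1,"x":0,"y":-0.05,"z":0.2,"rx":-0.15,"ry":0,"rz":0},
    {"jaw":-1,"x":0,"y":-0.1,"z":0.4,"rx":-0.3,"ry":0,"rz":0},
    {"jaw":-1,"x":0,"y":-0.15,"z":0.6,"rx":-0.45,"ry":0,"rz":0},
    {"jaw":-1,"x":0,"y":-0.2,"z":0.8,"rx":-0.6,"ry":0,"rz":0},
    {"jaw":-1,"x":0,"y":-0.25,"z":1,"rx":-0.75,"ry":0,"rz":0},
    {"jaw":-1,"x":0,"y":-0.3,"z":1,"rx":-0.85,"ry":0,"rz":0},
    {"jaw":-1,"x":0,"y":-0.3,"z":1,"rx":-0.85,"ry":0,"rz":0}
  ]
}}

```text
t: 7.8
tcp_pos: [0.4631, -0.1778, 0.1004]
eef_rot: [0.532, 1.505, -0.531]
ft_force: [0.6, 0.7, -1.2]
gripper_width: 0.0232
```

Emit:
{"op": "arm_command", "data": {
  "rows": [
    {"jaw":-1,"x":0,"y":0,"z":0,"rx":-0.15,"ry":0,"rz":0},
    {"jaw":-1,"x":0,"y":0,"z":0,"rx":-0.3,"ry":0,"rz":0},
    {"jaw":-1,"x":0,"y":0,"z":0,"rx":-0.45,"ry":0,"rz":0},
    {"jaw":-1,"x":0,"y":0,"z":0,"rx":-0.6,"ry":0,"rz":0},
    {"jaw":-1,"x":0,"y":0,"z":0,"rx":-0.75,"ry":0,"rz":0},
    {"jaw":-1,"x":0,"y":0,"z":0,"rx":-0.84,"ry":0,"rz":0},
    {"jaw":-1,"x":0,"y":0,"z":0,"rx":-0.84,"ry":0,"rz":0},
    {"jaw":-1,"x":0,"y":0,"z":0,"rx":-0.84,"ry":0,"rz":0}
  ]
}}

```text
t: 8.6
tcp_pos: [0.464, -0.1769, 0.1005]
eef_rot: [0.017, 1.571, -0.017]
ft_force: [0.2, -0.3, 0.6]
gripper_width: 0.0232
```

Run:
```python
from h import *
im=snap('wrist','w8.png');im2=snap('scene','s8.png')
f=im2['frame'][:,:,::-1];cv2.imwrite('pics/c8.png',cv2.resize(f[170:370,140:400],None,fx=3,fy=3,interpolation=cv2.INTER_CUBIC))
o=get_obs(); print(o['t'],o['tcp_pos'],o['ft_force'],o['gripper_width'],o['q'].round(2));M=R.from_rotvec(o['eef_rot']).as_matrix();print(M.round(3)); print('yaw',np.degrees(np.arctan2(M[1,1],M[0,1])))
print('tool d',M.T@(np.array([.4577,-.2959,.1])-o['tcp_pos']))
```

```text
8.7 [ 0.46390042 -0.17716203  0.100444  ] [ 1.21743079 -0.13625554 -0.27539692] 0.022902940092252674 [ 0.77  0.57 -0.73  2.04  0.56  0.74 -0.34]
[[ 0.     0.021  1.   ]
 [-0.     1.    -0.021]
 [-1.    -0.     0.   ]]
yaw 88.79833474224908
tool d [ 0.00044914 -0.11884186 -0.003709  ]
```

View pics/w8.png

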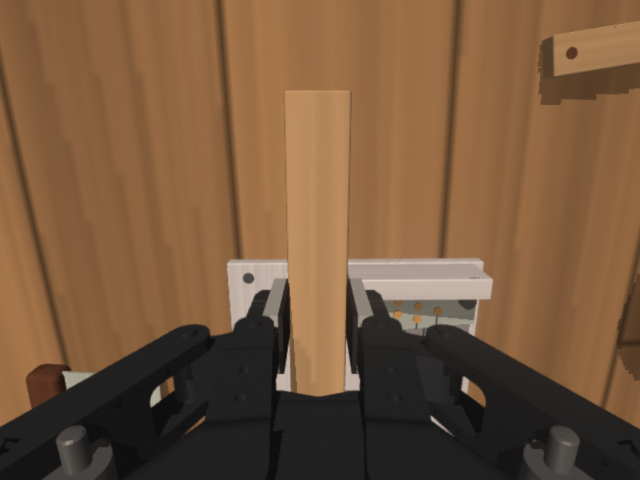

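View pics/c8.png

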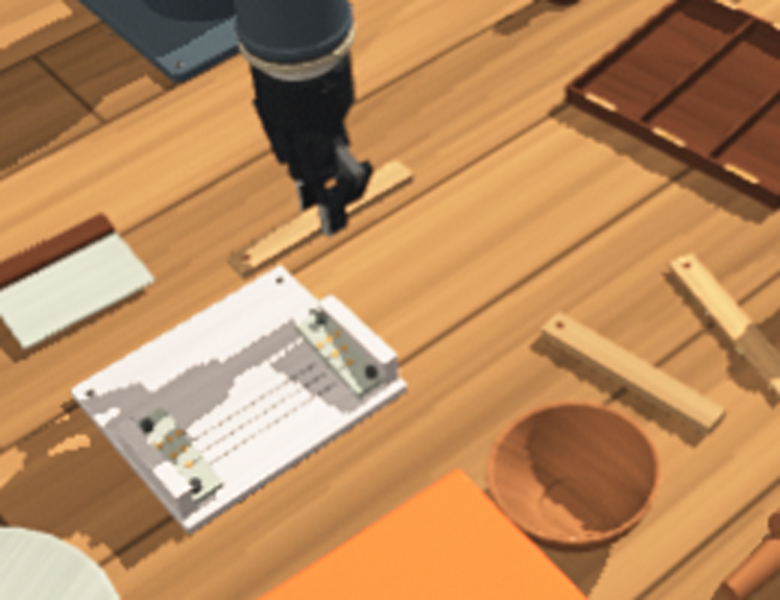

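Run:
```python
from h import *
im=get_image('wrist'); o=get_obs()
for z in (.108,.112): print((plane(im,[(287,92),(351,92)],z)-o['tcp_pos']).round(4))
```

```text
[[-0.0093  0.084   0.0076]
 [ 0.0132  0.0836  0.0076]]
[[-0.009   0.0835  0.0116]
 [ 0.0129  0.083   0.0116]]
```

Emit:
{"op": "arm_command", "data": {
  "rows": [
    {"jaw":-1,"x":0,"y":-0.3,"z":-0.04,"rx":0,"ry":0,"rz":0},
    {"jaw":-1,"x":0,"y":-0.6,"z":-0.04,"rx":0,"ry":0,"rz":0},
    {"jaw":-1,"x":0,"y":-0.9,"z":-0.04,"rx":0,"ry":0,"rz":0},
    {"jaw":-1,"x":0,"y":-1,"z":-0.04,"rx":0,"ry":0,"rz":0},
    {"jaw":-1,"x":0,"y":-1,"z":-0.04,"rx":0,"ry":0,"rz":0}
  ]
}}

```text
t: 9.25
tcp_pos: [0.4575, -0.2788, 0.1]
eef_rot: [0.018, 1.571, -0.018]
ft_force: [0.0, 0.3, -0.3]
gripper_width: 0.0232
```

Emit:
{"op": "arm_command", "data": {
  "rows": [
    {"jaw":-1,"x":0.1,"y":-0.156,"z":0,"rx":-0.006,"ry":0,"rz":0},
    {"jaw":-1,"x":0.3,"y":-0.156,"z":0,"rx":-0.006,"ry":0,"rz":0},
    {"jaw":-1,"x":0.5,"y":-0.156,"z":0,"rx":-0.006,"ry":0,"rz":0},
    {"jaw":-1,"x":0.7,"y":-0.156,"z":0,"rx":-0.006,"ry":0,"rz":0},
    {"jaw":-1,"x":0.8,"y":-0.156,"z":0,"rx":-0.006,"ry":0,"rz":0},
    {"jaw":-1,"x":0.8,"y":-0.156,"z":0,"rx":-0.006,"ry":0,"rz":0},
    {"jaw":-1,"x":0.8,"y":-0.156,"z":0,"rx":-0.006,"ry":0,"rz":0}
  ]
}}

```text
t: 9.95
tcp_pos: [0.4579, -0.2927, 0.0206]
eef_rot: [0.011, 1.571, -0.011]
ft_force: [0.1, -0.8, -0.1]
gripper_width: 0.0233
```

Run:
```python
from h import *
im=snap('wrist','w9.png');im2=snap('scene','s9.png')
f=im2['frame'][:,:,::-1];cv2.imwrite('pics/c9.png',cv2.resize(f[230:360,140:300],None,fx=4.6,fy=4.6,interpolation=cv2.INTER_CUBIC))
o=get_obs(); print(o['t'],o['tcp_pos'],o['ft_force'],o['gripper_width'],o['q'].round(2));M=R.from_rotvec(o['eef_rot']).as_matrix();print(M.round(4))
```

```text
10.05 [ 0.45813512 -0.29314386  0.02109879] [-0.0720481   0.3637982   0.23545758] 0.023553632818234253 [ 0.89  0.73 -0.63  1.99  0.7   0.66 -0.22]
[[ 1.100e-03  1.420e-02  9.999e-01]
 [-5.000e-04  9.999e-01 -1.420e-02]
 [-1.000e+00 -5.000e-04  1.200e-03]]
```

View pics/w9.png

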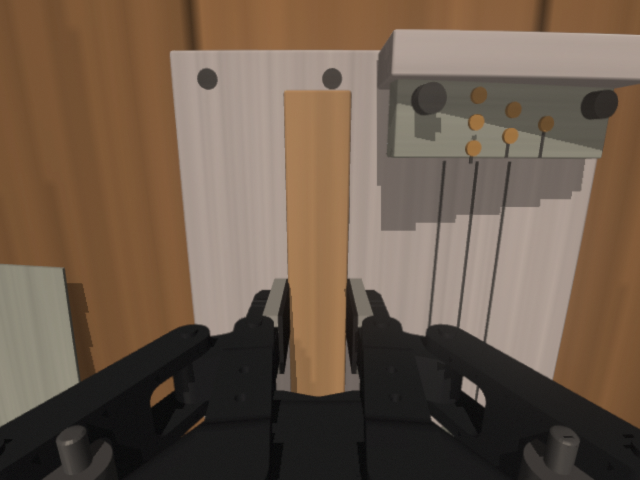

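View pics/c9.png

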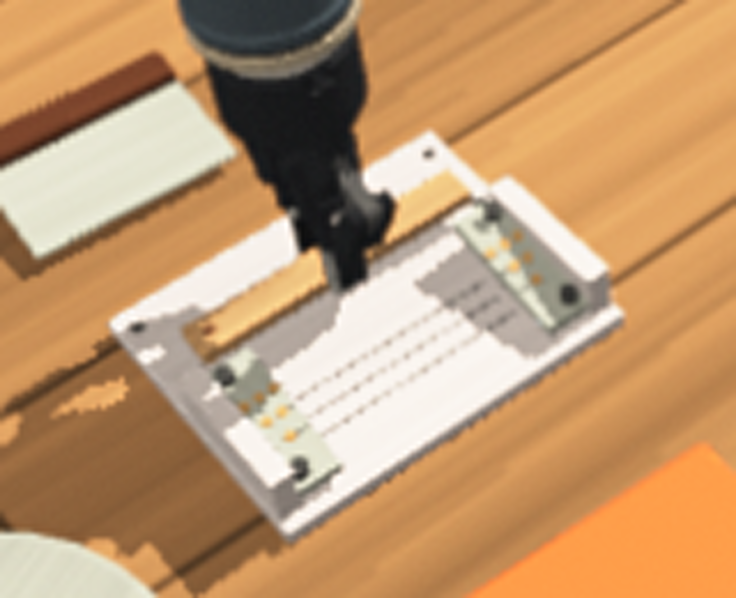

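Emit:
{"op": "arm_command", "data": {
  "rows": [
    {"jaw":-1,"x":0.04,"y":-0.02,"z":0,"rx":0,"ry":0,"rz":0},
    {"jaw":-1,"x":0.08,"y":-0.02,"z":0,"rx":0,"ry":0,"rz":0},
    {"jaw":-1,"x":0.08,"y":-0.02,"z":0,"rx":0,"ry":0,"rz":0},
    {"jaw":-1,"x":0.08,"y":-0.02,"z":0,"rx":0,"ry":0,"rz":0}
  ]
}}

```text
t: 10.45
tcp_pos: [0.4574, -0.2951, 0.0122]
eef_rot: [0.011, 1.571, -0.011]
ft_force: [0.1, 0.1, -0.0]
gripper_width: 0.023
```

Emit:
{"op": "arm_command", "data": {
  "rows": [
    {"jaw":-0.4,"x":0,"y":0,"z":0,"rx":0,"ry":0,"rz":0},
    {"jaw":-0.3,"x":0,"y":0,"z":0,"rx":0,"ry":0,"rz":0},
    {"jaw":-0.3,"x":0,"y":0,"z":0,"rx":0,"ry":0,"rz":0},
    {"jaw":-0.3,"x":0,"y":0,"z":0,"rx":0,"ry":0,"rz":0},
    {"jaw":-0.3,"x":0,"y":0,"z":0,"rx":0,"ry":0,"rz":0}
  ]
}}

```text
t: 10.95
tcp_pos: [0.4575, -0.2951, 0.0123]
eef_rot: [0.011, 1.571, -0.011]
ft_force: [0.4, 0.5, -0.5]
gripper_width: 0.0297
```

Run:
```python
from h import *
im=snap('wrist','w10.png')
o=get_obs(); print(o['t'],o['tcp_pos'],o['ft_force'],o['gripper_width'])
```

```text
11.0 [ 0.45749246 -0.29509744  0.01230886] [-0.38293435 -0.09507916 -0.49411699] 0.030042495301100352
```

View pics/w10.png

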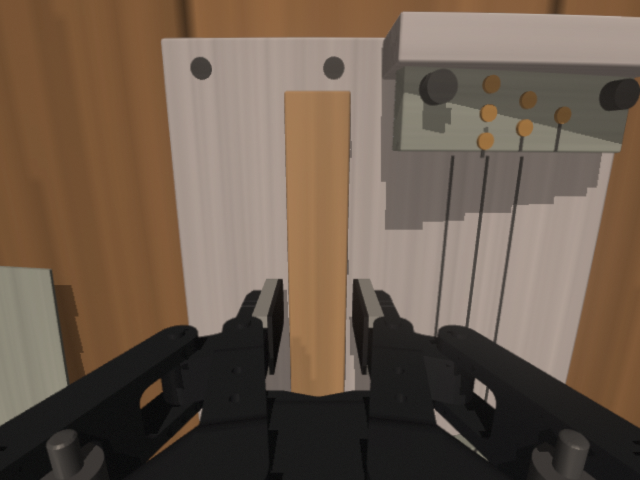

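The slat lies free and flat on the plate with about 3 mm of slack on each side. I'm sliding it toward the mouth with the rear finger.

Emit:
{"op": "arm_command", "data": {
  "rows": [
    {"jaw":-0.3,"x":0,"y":0,"z":0.03,"rx":0,"ry":0,"rz":0},
    {"jaw":-0.3,"x":0,"y":0,"z":0.08,"rx":0,"ry":0,"rz":0},
    {"jaw":-0.3,"x":0,"y":0,"z":0.14,"rx":0,"ry":0,"rz":0},
    {"jaw":-0.3,"x":0,"y":0,"z":0.2,"rx":0,"ry":0,"rz":0},
    {"jaw":-0.3,"x":0,"y":0,"z":0.25,"rx":0,"ry":0,"rz":0},
    {"jaw":-0.3,"x":0,"y":0,"z":0.29,"rx":0,"ry":0,"rz":0},
    {"jaw":-0.3,"x":0,"y":0,"z":0.32,"rx":0,"ry":0,"rz":0},
    {"jaw":-0.3,"x":0,"y":0,"z":0.34,"rx":0,"ry":0,"rz":0},
    {"jaw":-0.3,"x":0,"y":0,"z":0.35,"rx":0,"ry":0,"rz":0},
    {"jaw":-0.3,"x":0,"y":0,"z":0.35,"rx":0,"ry":0,"rz":0}
  ]
}}

```text
t: 12.0
tcp_pos: [0.4925, -0.2956, 0.0123]
eef_rot: [0.011, 1.571, -0.011]
ft_force: [0.1, 0.0, 0.4]
gripper_width: 0.0303
```

Run:
```python
from h import *
im=snap('wrist','w11.png')
o=get_obs(); print(o['t'],o['tcp_pos'],o['ft_force'],o['gripper_width'])
```

```text
12.05 [ 0.49244245 -0.29563472  0.01229661] [ 0.13031813 -0.94084564 -0.18695344] 0.03024550932804257
```

View pics/w11.png

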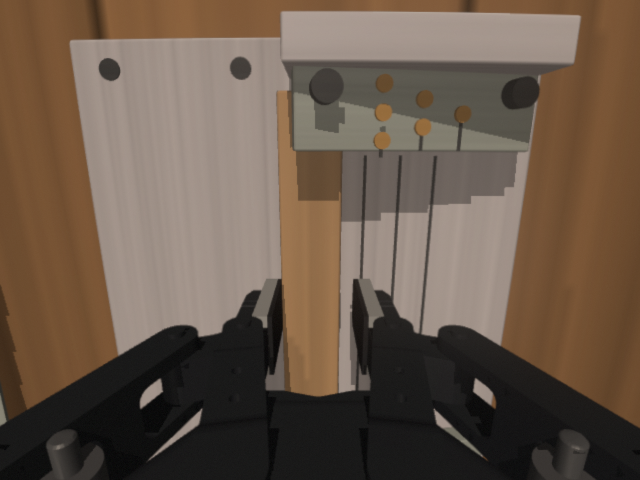

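The slat has entered under the lip, so I'm switching to small steps.

Emit:
{"op": "arm_command", "data": {
  "rows": [
    {"jaw":-0.3,"x":0,"y":0,"z":0.01,"rx":0,"ry":0,"rz":0},
    {"jaw":-0.3,"x":0,"y":0,"z":0.02,"rx":0,"ry":0,"rz":0},
    {"jaw":-0.3,"x":0,"y":0,"z":0.03,"rx":0,"ry":0,"rz":0},
    {"jaw":-0.3,"x":0,"y":0,"z":0.04,"rx":0,"ry":0,"rz":0},
    {"jaw":-0.3,"x":0,"y":0,"z":0.05,"rx":0,"ry":0,"rz":0},
    {"jaw":-0.3,"x":0,"y":0,"z":0.05,"rx":0,"ry":0,"rz":0}
  ]
}}

```text
t: 12.65
tcp_pos: [0.4977, -0.2956, 0.0123]
eef_rot: [0.011, 1.571, -0.011]
ft_force: [0.7, 0.1, 0.7]
gripper_width: 0.0298
```

Emit:
{"op": "arm_command", "data": {
  "rows": [
    {"jaw":-0.3,"x":0,"y":0,"z":0.005,"rx":0,"ry":0,"rz":0},
    {"jaw":-0.3,"x":0,"y":0,"z":0.01,"rx":0,"ry":0,"rz":0},
    {"jaw":-0.3,"x":0,"y":0,"z":0.01,"rx":0,"ry":0,"rz":0}
  ]
}}

```text
t: 12.95
tcp_pos: [0.4986, -0.2957, 0.0123]
eef_rot: [0.011, 1.571, -0.011]
ft_force: [-0.6, 0.7, 0.1]
gripper_width: 0.0298
```

Emit:
{"op": "arm_command", "data": {
  "rows": [
    {"jaw":-0.3,"x":0,"y":0,"z":0.005,"rx":0,"ry":0,"rz":0},
    {"jaw":-0.3,"x":0,"y":0,"z":0.01,"rx":0,"ry":0,"rz":0},
    {"jaw":-0.3,"x":0,"y":0,"z":0.01,"rx":0,"ry":0,"rz":0}
  ]
}}

```text
t: 13.25
tcp_pos: [0.4996, -0.2957, 0.0123]
eef_rot: [0.011, 1.571, -0.011]
ft_force: [-0.7, -0.6, 0.6]
gripper_width: 0.0298
```

Emit:
{"op": "arm_command", "data": {
  "rows": [
    {"jaw":-0.3,"x":0,"y":0,"z":0.005,"rx":0,"ry":0,"rz":0},
    {"jaw":-0.3,"x":0,"y":0,"z":0.01,"rx":0,"ry":0,"rz":0},
    {"jaw":-0.3,"x":0,"y":0,"z":0.01,"rx":0,"ry":0,"rz":0}
  ]
}}

```text
t: 13.55
tcp_pos: [0.5006, -0.2957, 0.0123]
eef_rot: [0.011, 1.571, -0.011]
ft_force: [0.6, -0.1, -0.2]
gripper_width: 0.0296
```

Emit:
{"op": "arm_command", "data": {
  "rows": [
    {"jaw":-0.3,"x":0,"y":0,"z":0.005,"rx":0,"ry":0,"rz":0},
    {"jaw":-0.3,"x":0,"y":0,"z":0.01,"rx":0,"ry":0,"rz":0}
  ]
}}

```text
t: 13.75
tcp_pos: [0.5015, -0.2958, 0.0123]
eef_rot: [0.011, 1.571, -0.011]
ft_force: [-0.4, -1.4, 0.7]
gripper_width: 0.0298
```

Emit:
{"op": "arm_command", "data": {
  "rows": [
    {"jaw":-0.3,"x":0,"y":0,"z":0.005,"rx":0,"ry":0,"rz":0},
    {"jaw":-0.3,"x":0,"y":0,"z":0.01,"rx":0,"ry":0,"rz":0}
  ]
}}

```text
t: 13.95
tcp_pos: [0.5025, -0.2958, 0.0123]
eef_rot: [0.011, 1.571, -0.011]
ft_force: [-0.1, 0.9, -0.1]
gripper_width: 0.0299
```

Run:
```python
from h import *
o=get_obs(); print(o['t'],o['tcp_pos'],o['ft_force'],o['gripper_width'])
```

```text
13.95 [ 0.50251736 -0.2957764   0.01228447] [-0.07486152  0.87869209 -0.0770638 ] 0.02986262950543846
```

Emit:
{"op": "arm_command", "data": {
  "rows": [
    {"jaw":-0.3,"x":0,"y":0,"z":0.005,"rx":0,"ry":0,"rz":0},
    {"jaw":-0.3,"x":0,"y":0,"z":0.01,"rx":0,"ry":0,"rz":0}
  ]
}}

```text
t: 14.15
tcp_pos: [0.5035, -0.2958, 0.0123]
eef_rot: [0.011, 1.571, -0.011]
ft_force: [0.1, -0.4, -0.3]
gripper_width: 0.0297
```

Emit:
{"op": "arm_command", "data": {
  "rows": [
    {"jaw":-0.3,"x":0,"y":0,"z":0.005,"rx":0,"ry":0,"rz":0},
    {"jaw":-0.3,"x":0,"y":0,"z":0.005,"rx":0,"ry":0,"rz":0}
  ]
}}

```text
t: 14.35
tcp_pos: [0.5041, -0.2958, 0.0123]
eef_rot: [0.011, 1.571, -0.011]
ft_force: [-0.5, 0.7, -0.1]
gripper_width: 0.0298
```

Emit:
{"op": "arm_command", "data": {
  "rows": [
    {"jaw":-0.3,"x":0,"y":0,"z":0.005,"rx":0,"ry":0,"rz":0},
    {"jaw":-0.3,"x":0,"y":0,"z":0.005,"rx":0,"ry":0,"rz":0}
  ]
}}

```text
t: 14.55
tcp_pos: [0.5046, -0.2958, 0.0123]
eef_rot: [0.011, 1.571, -0.011]
ft_force: [0.1, 0.8, 0.5]
gripper_width: 0.0299
```

Emit:
{"op": "arm_command", "data": {
  "rows": [
    {"jaw":-0.3,"x":0,"y":0,"z":0.005,"rx":0,"ry":0,"rz":0},
    {"jaw":-0.3,"x":0,"y":0,"z":0.01,"rx":0,"ry":0,"rz":0}
  ]
}}

```text
t: 14.75
tcp_pos: [0.5055, -0.2958, 0.0123]
eef_rot: [0.011, 1.571, -0.011]
ft_force: [-0.3, -0.3, -0.3]
gripper_width: 0.0299
```

Emit:
{"op": "arm_command", "data": {
  "rows": [
    {"jaw":-0.3,"x":0,"y":0,"z":0.005,"rx":0,"ry":0,"rz":0},
    {"jaw":-0.3,"x":0,"y":0,"z":0.01,"rx":0,"ry":0,"rz":0}
  ]
}}

```text
t: 14.95
tcp_pos: [0.5065, -0.2958, 0.0123]
eef_rot: [0.011, 1.571, -0.011]
ft_force: [0.2, -0.4, 1.0]
gripper_width: 0.0298
```

Run:
```python
from h import *
im=snap('wrist','w12.png')
o=get_obs(); print(o['t'],o['tcp_pos'],o['ft_force'],o['gripper_width'])
```

```text
15.0 [ 0.50663732 -0.29581409  0.01230058] [-0.64594003  0.37687059 -0.55392195] 0.029770336332885877
```

View pics/w12.png

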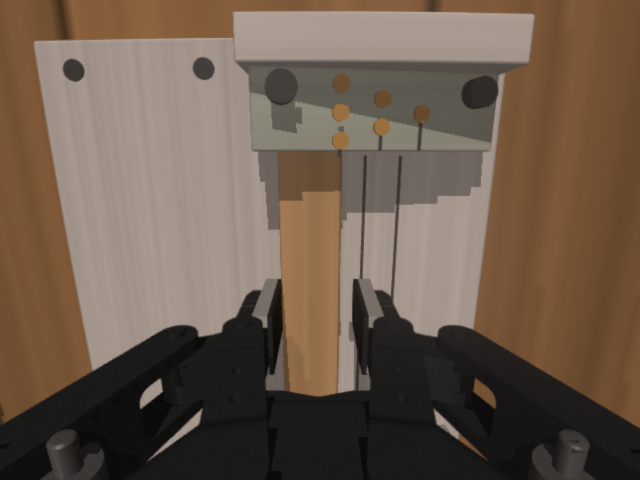

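Emit:
{"op": "arm_command", "data": {
  "rows": [
    {"jaw":-0.3,"x":0,"y":0,"z":0.005,"rx":0,"ry":0,"rz":0},
    {"jaw":-0.3,"x":0,"y":0,"z":0.01,"rx":0,"ry":0,"rz":0}
  ]
}}

```text
t: 15.2
tcp_pos: [0.5075, -0.2958, 0.0123]
eef_rot: [0.011, 1.571, -0.011]
ft_force: [0.5, 0.5, -1.0]
gripper_width: 0.0297
```

Emit:
{"op": "arm_command", "data": {
  "rows": [
    {"jaw":-0.3,"x":0,"y":0,"z":0.005,"rx":0,"ry":0,"rz":0},
    {"jaw":-0.3,"x":0,"y":0,"z":0.01,"rx":0,"ry":0,"rz":0}
  ]
}}

```text
t: 15.4
tcp_pos: [0.5085, -0.2958, 0.0123]
eef_rot: [0.011, 1.571, -0.011]
ft_force: [-0.6, 0.3, -0.1]
gripper_width: 0.0299
```

Emit:
{"op": "arm_command", "data": {
  "rows": [
    {"jaw":-0.3,"x":0,"y":0,"z":0.005,"rx":0,"ry":0,"rz":0},
    {"jaw":-0.3,"x":0,"y":0,"z":0.01,"rx":0,"ry":0,"rz":0}
  ]
}}

```text
t: 15.6
tcp_pos: [0.5095, -0.2959, 0.0123]
eef_rot: [0.011, 1.571, -0.011]
ft_force: [-0.4, -0.0, 0.6]
gripper_width: 0.0301
```

It's past the three-pip stop without binding, so it is not the 12 mm slat. I'm continuing.

Emit:
{"op": "arm_command", "data": {
  "rows": [
    {"jaw":-0.3,"x":0,"y":0,"z":0.01,"rx":0,"ry":0,"rz":0},
    {"jaw":-0.3,"x":0,"y":0,"z":0.02,"rx":0,"ry":0,"rz":0},
    {"jaw":-0.3,"x":0,"y":0,"z":0.03,"rx":0,"ry":0,"rz":0}
  ]
}}

```text
t: 15.9
tcp_pos: [0.5126, -0.2959, 0.0123]
eef_rot: [0.011, 1.571, -0.011]
ft_force: [-0.5, 0.0, -0.3]
gripper_width: 0.0298
```

Emit:
{"op": "arm_command", "data": {
  "rows": [
    {"jaw":-0.3,"x":0,"y":0,"z":0.005,"rx":0,"ry":0,"rz":0},
    {"jaw":-0.3,"x":0,"y":0,"z":0.01,"rx":0,"ry":0,"rz":0},
    {"jaw":-0.3,"x":0,"y":0,"z":0.01,"rx":0,"ry":0,"rz":0}
  ]
}}

```text
t: 16.2
tcp_pos: [0.5136, -0.2959, 0.0123]
eef_rot: [0.011, 1.571, -0.011]
ft_force: [1.0, -0.7, -0.9]
gripper_width: 0.03
```

Emit:
{"op": "arm_command", "data": {
  "rows": [
    {"jaw":-0.3,"x":0,"y":0,"z":0.005,"rx":0,"ry":0,"rz":0},
    {"jaw":-0.3,"x":0,"y":0,"z":0.01,"rx":0,"ry":0,"rz":0}
  ]
}}

```text
t: 16.4
tcp_pos: [0.5145, -0.2959, 0.0123]
eef_rot: [0.011, 1.571, -0.011]
ft_force: [-0.0, 0.3, 1.0]
gripper_width: 0.0297
```

Emit:
{"op": "arm_command", "data": {
  "rows": [
    {"jaw":-0.3,"x":0,"y":0,"z":0.005,"rx":0,"ry":0,"rz":0},
    {"jaw":-0.3,"x":0,"y":0,"z":0.005,"rx":0,"ry":0,"rz":0}
  ]
}}

```text
t: 16.6
tcp_pos: [0.5151, -0.2959, 0.0123]
eef_rot: [0.011, 1.571, -0.011]
ft_force: [-0.3, 0.5, 0.6]
gripper_width: 0.0298
```

Emit:
{"op": "arm_command", "data": {
  "rows": [
    {"jaw":-0.3,"x":0,"y":0,"z":0.005,"rx":0,"ry":0,"rz":0},
    {"jaw":-0.3,"x":0,"y":0,"z":0.005,"rx":0,"ry":0,"rz":0}
  ]
}}

```text
t: 16.8
tcp_pos: [0.5156, -0.2959, 0.0123]
eef_rot: [0.011, 1.571, -0.011]
ft_force: [-0.8, -0.4, -0.1]
gripper_width: 0.0295
```

Emit:
{"op": "arm_command", "data": {
  "rows": [
    {"jaw":-0.3,"x":0,"y":0,"z":0.005,"rx":0,"ry":0,"rz":0},
    {"jaw":-0.3,"x":0,"y":0,"z":0.005,"rx":0,"ry":0,"rz":0}
  ]
}}

```text
t: 17.0
tcp_pos: [0.5161, -0.2959, 0.0123]
eef_rot: [0.011, 1.571, -0.011]
ft_force: [-0.4, -0.1, 0.1]
gripper_width: 0.0301
```

Emit:
{"op": "arm_command", "data": {
  "rows": [
    {"jaw":-0.3,"x":0,"y":0,"z":0.005,"rx":0,"ry":0,"rz":0},
    {"jaw":-0.3,"x":0,"y":0,"z":0.005,"rx":0,"ry":0,"rz":0}
  ]
}}

```text
t: 17.2
tcp_pos: [0.5165, -0.2959, 0.0123]
eef_rot: [0.011, 1.571, -0.011]
ft_force: [-0.0, -0.2, 0.2]
gripper_width: 0.0299
```

Emit:
{"op": "arm_command", "data": {
  "rows": [
    {"jaw":-0.3,"x":0,"y":0,"z":0.005,"rx":0,"ry":0,"rz":0},
    {"jaw":-0.3,"x":0,"y":0,"z":0.005,"rx":0,"ry":0,"rz":0}
  ]
}}

```text
t: 17.4
tcp_pos: [0.5168, -0.296, 0.0123]
eef_rot: [0.011, 1.571, -0.011]
ft_force: [-1.3, 0.2, 0.8]
gripper_width: 0.0297
```

Emit:
{"op": "arm_command", "data": {
  "rows": [
    {"jaw":-0.3,"x":0,"y":0,"z":0.005,"rx":0,"ry":0,"rz":0},
    {"jaw":-0.3,"x":0,"y":0,"z":0.005,"rx":0,"ry":0,"rz":0}
  ]
}}

```text
t: 17.6
tcp_pos: [0.5169, -0.296, 0.0122]
eef_rot: [0.011, 1.572, -0.011]
ft_force: [-4.1, 0.3, 2.5]
gripper_width: 0.0298
```

Emit:
{"op": "arm_command", "data": {
  "rows": [
    {"jaw":-0.3,"x":0,"y":0,"z":0.005,"rx":0,"ry":0,"rz":0},
    {"jaw":-0.3,"x":0,"y":0,"z":0.005,"rx":0,"ry":0,"rz":0}
  ]
}}

```text
t: 17.8
tcp_pos: [0.5171, -0.296, 0.0122]
eef_rot: [0.011, 1.572, -0.012]
ft_force: [-3.8, 0.0, 3.5]
gripper_width: 0.03
```

Emit:
{"op": "arm_command", "data": {
  "rows": [
    {"jaw":-0.3,"x":0,"y":0,"z":0.005,"rx":0,"ry":0,"rz":0},
    {"jaw":-0.3,"x":0,"y":0,"z":0.005,"rx":0,"ry":0,"rz":0}
  ]
}}

```text
t: 18.0
tcp_pos: [0.5172, -0.296, 0.0121]
eef_rot: [0.011, 1.573, -0.012]
ft_force: [-6.7, 0.5, 4.9]
gripper_width: 0.0296
```

It binds at TCP x ≈ 0.517, which puts the slat centre at about gauge 20: two pips. I'm nudging slightly more and holding.

Emit:
{"op": "arm_command", "data": {
  "rows": [
    {"jaw":-0.3,"x":0,"y":0,"z":0.003,"rx":0,"ry":0,"rz":0},
    {"jaw":-0.3,"x":0,"y":0,"z":0.003,"rx":0,"ry":0,"rz":0},
    {"jaw":-0.3,"x":0,"y":0,"z":0.003,"rx":0,"ry":0,"rz":0},
    {"jaw":-0.3,"x":0,"y":0,"z":0.003,"rx":0,"ry":0,"rz":0}
  ]
}}

```text
t: 18.4
tcp_pos: [0.5173, -0.2961, 0.0122]
eef_rot: [0.011, 1.574, -0.012]
ft_force: [-6.9, 0.7, 5.2]
gripper_width: 0.03
```

Run:
```python
from h import *
im=snap('wrist','w13.png');im2=snap('scene','s13.png')
f=im2['frame'][:,:,::-1];cv2.imwrite('pics/c13.png',cv2.resize(f[240:350,150:290],None,fx=5.4,fy=5.4,interpolation=cv2.INTER_CUBIC))
for i in range(1):
  o=get_obs(); print(o['t'],o['tcp_pos'],o['ft_force'],o['gripper_width'],o['wrist_torque'])
```

```text
18.5 [ 0.51723922 -0.29601284  0.01214103] [-7.78210645  1.42502417  5.3421555 ] 0.02997414994352219 [ 0.2520217   1.66568408 -0.03466591]
```

View pics/w13.png

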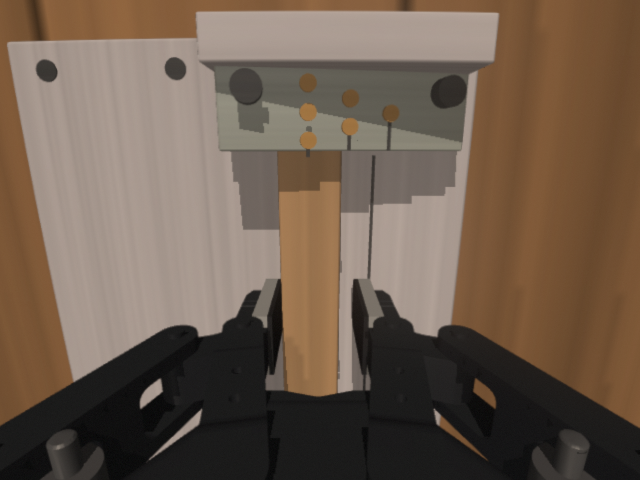

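View pics/c13.png

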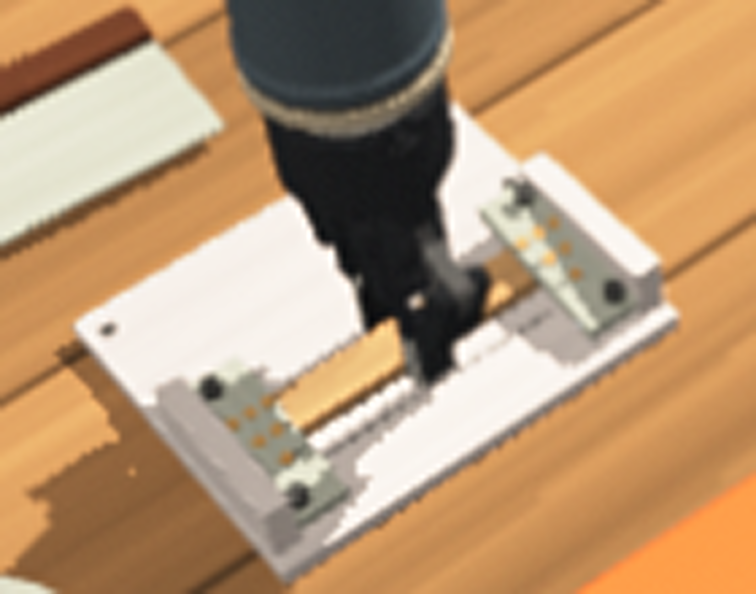

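The slat's far edge is at the two-pip mark, and it was held at about 7–8 N. Now I'm drawing it back out with the front finger.

Emit:
{"op": "arm_command", "data": {
  "rows": [
    {"jaw":-0.3,"x":0,"y":0,"z":-0.03,"rx":0,"ry":0,"rz":0},
    {"jaw":-0.3,"x":0,"y":0,"z":-0.06,"rx":0,"ry":0,"rz":0},
    {"jaw":-0.3,"x":0,"y":0,"z":-0.08,"rx":0,"ry":0,"rz":0},
    {"jaw":-0.3,"x":0,"y":0,"z":-0.12,"rx":0,"ry":0,"rz":0},
    {"jaw":-0.3,"x":0,"y":0,"z":-0.2,"rx":0,"ry":0,"rz":0},
    {"jaw":-0.3,"x":0,"y":0,"z":-0.3,"rx":0,"ry":0,"rz":0},
    {"jaw":-0.3,"x":0,"y":0,"z":-0.4,"rx":0,"ry":0,"rz":0},
    {"jaw":-0.3,"x":0,"y":0,"z":-0.5,"rx":0,"ry":0,"rz":0},
    {"jaw":-0.3,"x":0,"y":0,"z":-0.57,"rx":0,"ry":0,"rz":0},
    {"jaw":-0.3,"x":0,"y":0,"z":-0.62,"rx":0,"ry":0,"rz":0}
  ]
}}

```text
t: 19.5
tcp_pos: [0.4559, -0.2952, 0.0124]
eef_rot: [0.011, 1.571, -0.012]
ft_force: [0.2, -0.3, -0.4]
gripper_width: 0.0303
```

Run:
```python
from h import *
im=snap('wrist','w14.png')
o=get_obs(); print(o['t'],o['tcp_pos'],o['ft_force'],o['gripper_width'],o['wrist_torque'])
```

```text
19.55 [ 0.45521073 -0.29531106  0.01228083] [-2.07526058  0.36464861  0.45525546] 0.02932186678592089 [ 0.02053223  0.06527066 -0.01613357]
```

View pics/w14.png

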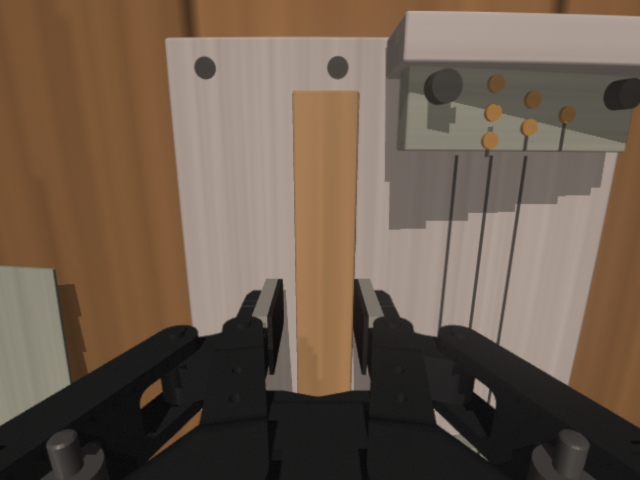

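The slat is clear of the lips. I'll centre on it and grip.

Emit:
{"op": "arm_command", "data": {
  "rows": [
    {"jaw":-0.3,"x":0.008,"y":0,"z":0.02,"rx":0,"ry":0,"rz":0},
    {"jaw":-0.5,"x":0.008,"y":0,"z":0.02,"rx":0,"ry":0,"rz":0},
    {"jaw":-1,"x":0.008,"y":0,"z":0.02,"rx":0,"ry":0,"rz":0},
    {"jaw":-1,"x":0.008,"y":0,"z":0.02,"rx":0,"ry":0,"rz":0},
    {"jaw":-1,"x":0.008,"y":0,"z":0.02,"rx":0,"ry":0,"rz":0},
    {"jaw":-1,"x":0.008,"y":0,"z":0.02,"rx":0,"ry":0,"rz":0},
    {"jaw":-1,"x":0.008,"y":0,"z":0.02,"rx":0,"ry":0,"rz":0}
  ]
}}

```text
t: 20.25
tcp_pos: [0.4594, -0.2951, 0.0117]
eef_rot: [0.011, 1.57, -0.011]
ft_force: [1.9, -1.0, 2.7]
gripper_width: 0.0228
```

Emit:
{"op": "arm_command", "data": {
  "rows": [
    {"jaw":-1,"x":-0.1,"y":0,"z":0,"rx":0,"ry":0,"rz":0},
    {"jaw":-1,"x":-0.3,"y":0,"z":0,"rx":0,"ry":0,"rz":0},
    {"jaw":-1,"x":-0.6,"y":0,"z":0,"rx":0,"ry":0,"rz":0},
    {"jaw":-1,"x":-0.9,"y":0,"z":0,"rx":0,"ry":0,"rz":0},
    {"jaw":-1,"x":-1,"y":0,"z":0,"rx":0,"ry":0,"rz":0},
    {"jaw":-1,"x":-1,"y":0,"z":0,"rx":0,"ry":0,"rz":0}
  ]
}}

```text
t: 20.85
tcp_pos: [0.4591, -0.2954, 0.1129]
eef_rot: [0.011, 1.569, -0.013]
ft_force: [-0.7, 0.6, -0.2]
gripper_width: 0.0231
```

Run:
```python
from h import *
im=snap('wrist','w15.png')
o=get_obs(); print(o['t'],o['tcp_pos'],o['ft_force'],o['gripper_width'],o['q'].round(2)); M=R.from_rotvec(o['eef_rot']).as_matrix()
a=np.radians(7.9); C=np.array([.511,.267,.1])
print('tool d',M.T@(C-o['tcp_pos']),'rx',-(97.9-np.degrees(np.arctan2(M[1,1],M[0,1])))/45)
```

```text
20.9 [ 0.45840069 -0.29531728  0.11163571] [-0.32619594 -0.59081542 -0.5252186 ] 0.023348027548312125 [ 0.97  0.61 -0.75  1.91  0.56  0.84 -0.09]
tool d [0.01134471 0.56304134 0.04425557] rx -0.1944370150383719
```

View pics/w15.png

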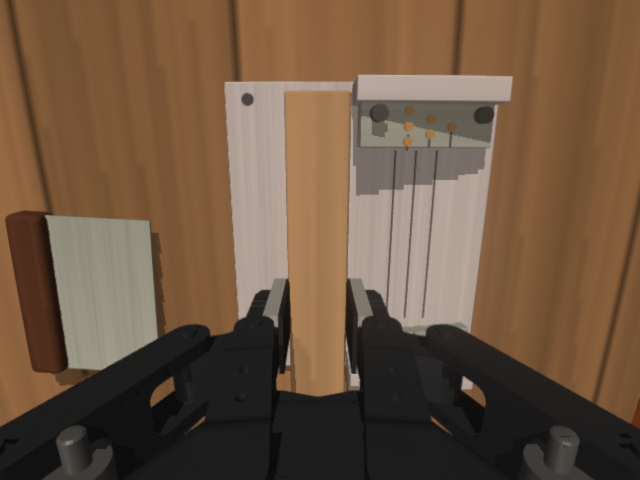

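Emit:
{"op": "arm_command", "data": {
  "rows": [
    {"jaw":-1,"x":0,"y":0.2,"z":0,"rx":0,"ry":0,"rz":0},
    {"jaw":-1,"x":0,"y":0.5,"z":0.05,"rx":0,"ry":0,"rz":0},
    {"jaw":-1,"x":0,"y":0.8,"z":0.1,"rx":0,"ry":0,"rz":0},
    {"jaw":-1,"x":0,"y":1,"z":0.1,"rx":0,"ry":0,"rz":0}
  ]
}}

```text
t: 21.3
tcp_pos: [0.4699, -0.1929, 0.1102]
eef_rot: [0.011, 1.572, -0.009]
ft_force: [-0.0, -0.5, 0.4]
gripper_width: 0.0228
```

Emit:
{"op": "arm_command", "data": {
  "rows": [
    {"jaw":-1,"x":0,"y":0.25,"z":0,"rx":0,"ry":0,"rz":0},
    {"jaw":-1,"x":0,"y":0.5,"z":0.05,"rx":0,"ry":0,"rz":0},
    {"jaw":-1,"x":0,"y":0.8,"z":0.1,"rx":0,"ry":0,"rz":0},
    {"jaw":-1,"x":0,"y":1,"z":0.1,"rx":0,"ry":0,"rz":0}
  ]
}}

```text
t: 21.7
tcp_pos: [0.4813, -0.0932, 0.1103]
eef_rot: [0.011, 1.572, -0.009]
ft_force: [-0.0, -0.1, -0.5]
gripper_width: 0.0232
```

Emit:
{"op": "arm_command", "data": {
  "rows": [
    {"jaw":-1,"x":0,"y":0.25,"z":0,"rx":0,"ry":0,"rz":0},
    {"jaw":-1,"x":0,"y":0.5,"z":0.05,"rx":0,"ry":0,"rz":0},
    {"jaw":-1,"x":0,"y":0.8,"z":0.1,"rx":0,"ry":0,"rz":0},
    {"jaw":-1,"x":0,"y":1,"z":0.1,"rx":0,"ry":0,"rz":0}
  ]
}}

```text
t: 22.1
tcp_pos: [0.4927, 0.0065, 0.1103]
eef_rot: [0.011, 1.573, -0.009]
ft_force: [-0.0, -0.5, -0.5]
gripper_width: 0.0232
```

Emit:
{"op": "arm_command", "data": {
  "rows": [
    {"jaw":-1,"x":0,"y":0.25,"z":0,"rx":0,"ry":0,"rz":0},
    {"jaw":-1,"x":0,"y":0.5,"z":0.05,"rx":0,"ry":0,"rz":0},
    {"jaw":-1,"x":0,"y":0.8,"z":0.1,"rx":0,"ry":0,"rz":0},
    {"jaw":-1,"x":0,"y":1,"z":0.1,"rx":0,"ry":0,"rz":0}
  ]
}}

```text
t: 22.5
tcp_pos: [0.5041, 0.1062, 0.1102]
eef_rot: [0.011, 1.573, -0.01]
ft_force: [0.3, -1.2, 0.5]
gripper_width: 0.0229
```

Emit:
{"op": "arm_command", "data": {
  "rows": [
    {"jaw":-1,"x":0,"y":0.25,"z":0,"rx":-0.05,"ry":0,"rz":0},
    {"jaw":-1,"x":0,"y":0.5,"z":0,"rx":-0.15,"ry":0,"rz":0},
    {"jaw":-1,"x":0,"y":0.8,"z":0,"rx":-0.19,"ry":0,"rz":0},
    {"jaw":-1,"x":0,"y":1,"z":0,"rx":-0.19,"ry":0,"rz":0},
    {"jaw":-1,"x":0,"y":1,"z":0,"rx":-0.19,"ry":0,"rz":0}
  ]
}}

```text
t: 23.0
tcp_pos: [0.5047, 0.2075, 0.1103]
eef_rot: [-0.108, 1.57, 0.111]
ft_force: [0.4, 1.1, -0.7]
gripper_width: 0.0231
```

Run:
```python
from h import *
im=snap('wrist','w16.png'); s=snap('scene','s16.png')
o=get_obs(); print(o['t'],o['tcp_pos'],o['ft_force'],o['gripper_width'],o['q'].round(2)); M=R.from_rotvec(o['eef_rot']).as_matrix()
C=np.array([.511,.267,.1])
print('tool d',M.T@(C-o['tcp_pos']),'rx',-(97.9-np.degrees(np.arctan2(M[1,1],M[0,1])))/45)
```

```text
23.1 [0.50512691 0.20380048 0.11014113] [-0.40481689 -0.16284764 -0.75633376] 0.022973200775294963 [ 0.02  0.62 -0.75  1.91  0.56  0.84 -0.89]
tool d [0.01004471 0.0618331  0.01439748] rx -0.002704655677347192
```

View pics/w16.png

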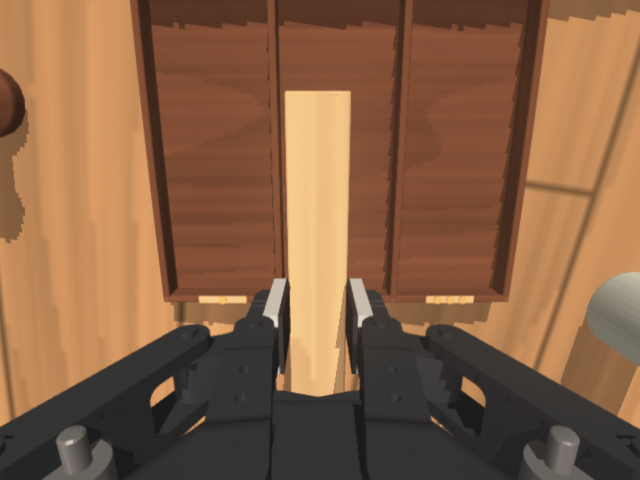

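View pics/s16.png

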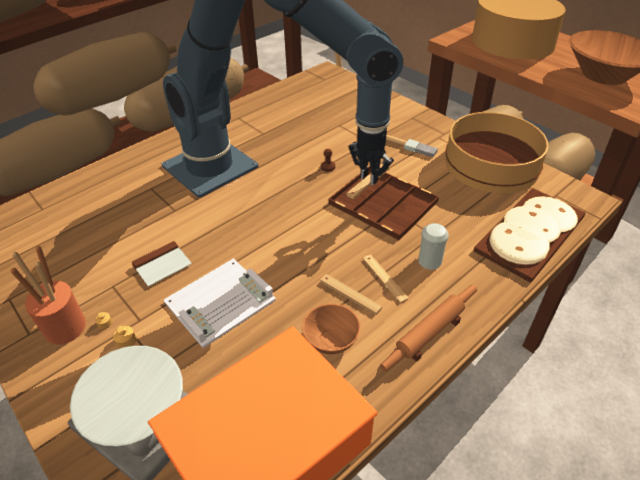

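The tray is below, and the slat sits over the middle compartment but about 62 mm short along y. I'm checking the divider positions.

Run:
```python
from h import *
im=get_image('wrist'); f=im['frame'][:,:,::-1]; o=get_obs(); M=R.from_rotvec(o['eef_rot']).as_matrix()
cv2.imwrite('pics/c17.png',cv2.resize(f[0:200,230:430],None,fx=3,fy=3,interpolation=cv2.INTER_CUBIC))
P=plane(im,[(271,50),(405,50),(165,298),(510,299),(276,200),(397,200)],.02); print(P.round(4)); print((M.T@(P-o['tcp_pos']).T).T.round(4))
```

```text
[[0.4612 0.3191 0.02  ]
 [0.54   0.3299 0.02  ]
 [0.4028 0.1499 0.02  ]
 [0.6459 0.1823 0.02  ]
 [0.4737 0.2301 0.02  ]
 [0.5522 0.2409 0.02  ]]
[[ 0.0902  0.121  -0.028 ]
 [ 0.09    0.1212  0.0516]
 [ 0.0906 -0.0388 -0.1085]
 [ 0.09   -0.0393  0.1367]
 [ 0.0903  0.0312 -0.0275]
 [ 0.0901  0.0313  0.0517]]
```

View pics/c17.png

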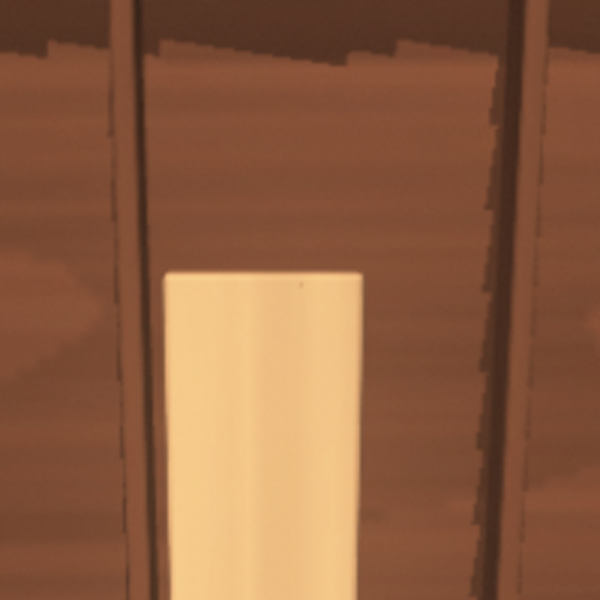

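Emit:
{"op": "arm_command", "data": {
  "rows": [
    {"jaw":-1,"x":0,"y":0.2,"z":0.05,"rx":0,"ry":0,"rz":0},
    {"jaw":-1,"x":0,"y":0.45,"z":0.1,"rx":0,"ry":0,"rz":0},
    {"jaw":-1,"x":0,"y":0.65,"z":0.13,"rx":0,"ry":0,"rz":0},
    {"jaw":-1,"x":0.2,"y":0.65,"z":0.13,"rx":0,"ry":0,"rz":0},
    {"jaw":-1,"x":0.4,"y":0.65,"z":0.13,"rx":0,"ry":0,"rz":0},
    {"jaw":-1,"x":0.6,"y":0.65,"z":0.13,"rx":0,"ry":0,"rz":0},
    {"jaw":-1,"x":0.7,"y":0.65,"z":0.13,"rx":0,"ry":0,"rz":0},
    {"jaw":-1,"x":0.7,"y":0.65,"z":0.13,"rx":0,"ry":0,"rz":0}
  ]
}}

```text
t: 23.95
tcp_pos: [0.5096, 0.2687, 0.04]
eef_rot: [-0.107, 1.571, 0.104]
ft_force: [-0.1, 0.4, 0.2]
gripper_width: 0.0232
```

Run:
```python
from h import *
im=snap('wrist','w18.png'); o=get_obs(); print(o['t'],o['tcp_pos'],o['ft_force'],o['gripper_width'])
```

```text
24.0 [0.50999828 0.26952728 0.04111328] [-0.19054252  0.30155368 -0.34046386] 0.022853586332075716
```

View pics/w18.png

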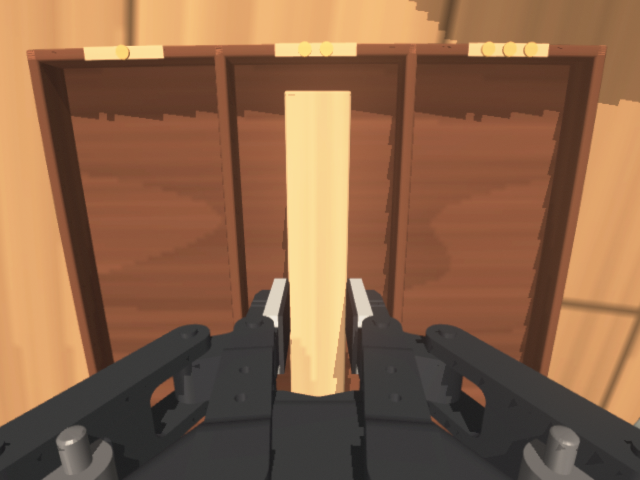

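The slat is over the two-pip compartment, centred between the dividers. I'm lowering it.

Emit:
{"op": "arm_command", "data": {
  "rows": [
    {"jaw":-1,"x":0.1,"y":0,"z":0,"rx":0,"ry":0,"rz":0},
    {"jaw":-1,"x":0.2,"y":0,"z":0,"rx":0,"ry":0,"rz":0},
    {"jaw":-1,"x":0.28,"y":0,"z":0,"rx":0,"ry":0,"rz":0},
    {"jaw":-1,"x":0.32,"y":0,"z":0,"rx":0,"ry":0,"rz":0},
    {"jaw":-1,"x":0.33,"y":0,"z":0,"rx":0,"ry":0,"rz":0},
    {"jaw":-1,"x":0.33,"y":0,"z":0,"rx":0,"ry":0,"rz":0}
  ]
}}

```text
t: 24.6
tcp_pos: [0.5101, 0.2705, 0.0084]
eef_rot: [-0.106, 1.568, 0.106]
ft_force: [0.5, 0.5, -0.4]
gripper_width: 0.0233
```

Slightly lower, then a gentle release.

Emit:
{"op": "arm_command", "data": {
  "rows": [
    {"jaw":-1,"x":0.02,"y":0,"z":0,"rx":0,"ry":0,"rz":0},
    {"jaw":-1,"x":0.02,"y":0,"z":0,"rx":0,"ry":0,"rz":0},
    {"jaw":-0.4,"x":0.02,"y":0,"z":0,"rx":0,"ry":0,"rz":0},
    {"jaw":-0.25,"x":0.02,"y":0,"z":0,"rx":0,"ry":0,"rz":0},
    {"jaw":-0.2,"x":0.02,"y":0,"z":0,"rx":0,"ry":0,"rz":0},
    {"jaw":-0.2,"x":0.02,"y":0,"z":0,"rx":0,"ry":0,"rz":0},
    {"jaw":-0.2,"x":0.02,"y":0,"z":0,"rx":0,"ry":0,"rz":0}
  ]
}}

```text
t: 25.3
tcp_pos: [0.5102, 0.2704, 0.0066]
eef_rot: [-0.106, 1.568, 0.106]
ft_force: [0.4, 0.1, 0.2]
gripper_width: 0.0341
```

Emit:
{"op": "arm_command", "data": {
  "rows": [
    {"jaw":-0.2,"x":-0.1,"y":0,"z":0,"rx":0,"ry":0,"rz":0},
    {"jaw":-0.2,"x":-0.3,"y":0,"z":0,"rx":0,"ry":0,"rz":0},
    {"jaw":-0.2,"x":-0.6,"y":0,"z":0,"rx":0,"ry":0,"rz":0},
    {"jaw":-0.2,"x":-0.9,"y":0,"z":0,"rx":0,"ry":0,"rz":0},
    {"jaw":-0.2,"x":-1,"y":0,"z":0,"rx":0,"ry":0,"rz":0}
  ]
}}

```text
t: 25.8
tcp_pos: [0.511, 0.2716, 0.11]
eef_rot: [-0.104, 1.565, 0.108]
ft_force: [-0.5, -0.1, 0.0]
gripper_width: 0.0343
```

Emit:
{"op": "arm_command", "data": {
  "rows": [
    {"jaw":-0.2,"x":-0.4,"y":-0.3,"z":0,"rx":0,"ry":0,"rz":0},
    {"jaw":-0.2,"x":-0.8,"y":-0.7,"z":0,"rx":0,"ry":0,"rz":0},
    {"jaw":-0.2,"x":-1,"y":-1,"z":0,"rx":0,"ry":0,"rz":0},
    {"jaw":-0.2,"x":-1,"y":-1,"z":0,"rx":0,"ry":0,"rz":0},
    {"jaw":-0.2,"x":-1,"y":-1,"z":0,"rx":0,"ry":0,"rz":0}
  ]
}}

```text
t: 26.3
tcp_pos: [0.5239, 0.1704, 0.2069]
eef_rot: [-0.104, 1.567, 0.104]
ft_force: [0.3, 1.0, 0.7]
gripper_width: 0.0339
```

Run:
```python
from h import *
im=snap('wrist','w19.png'); im2=snap('scene','s19.png'); o=get_obs(); print(o['t'],o['tcp_pos'],o['ft_force'],o['gripper_width'])
```

```text
26.4 [0.52294985 0.17201553 0.2060076 ] [-0.61128085  0.8227508  -0.38996621] 0.03399701463544052
```

View pics/w19.png

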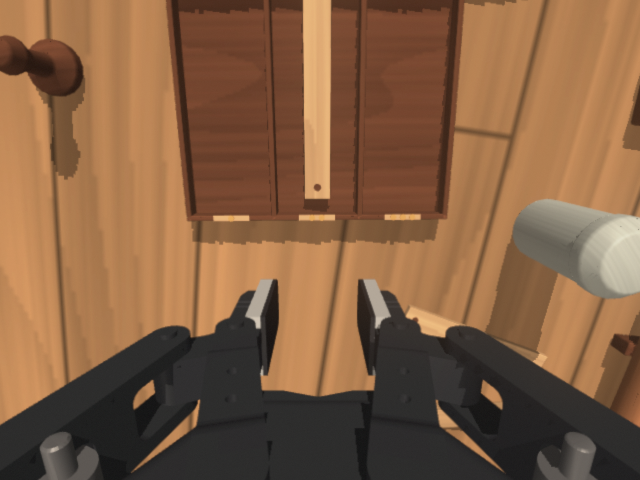

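View pics/s19.png

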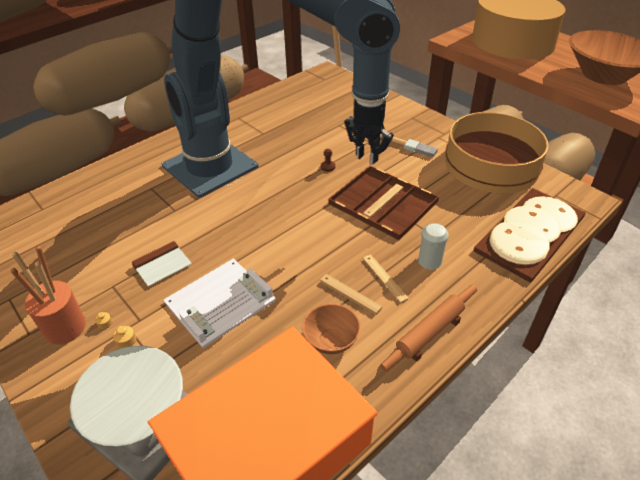

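The slat lies in the two-pip compartment with its near end at (317,199) in the wrist view. A quick check of the centring comes next.

Run:
```python
from h import *
im=get_image('wrist')
s=plane(im,[(304,199),(330,199)],.014); t=plane(im,[(189,219),(447,217.5)],.02)
a=np.radians(7.7); X=np.array([np.cos(a),np.sin(a)]);Y=np.array([-X[1],X[0]])
m=t.mean(0)[:2]+.105*Y; e=s.mean(0)[:2]+.085*Y; d=e-m; print('slat centre in tray x,y',d@X,d@Y)
```

```text
slat centre in tray x,y -0.0008798789931138513 -0.0028100965115856326
```

```bash
python3 -c "
from plant import hand_in,get_obs
print(get_obs()['t']); print(hand_in())"
```

```text
26.45
the job is handed in; nothing more can be done
None
```

The lone slat is sorted into the tray's two-pip compartment (the 10 mm one), and the job was handed in at t ≈ 26.5 s.

- **Gauging:** I laid the slat flat on the plate, let it go and pushed it under the lips with the rear finger. It slid past the three-pip stop with no resistance and bound with its centre at about gauge x = 20 mm. The wrist picture showed its far edge at the two-pip mark.
- **Wedging force:** I held the push at about 7–8 N for roughly half a second. The force on each lip cannot be read directly, so more than 1 N on both and under 8 N on either are inferred from that push. The tool also read about 5 N upward while wedged; I did not look into why.
- **Placing:** I drew the slat out, gripped it again and released it with the gripper about 2 mm above its resting height. The last check put its centre within about 1 mm across and 3 mm along of the compartment centre. It looked flat, with the gripper well clear above it.
- **Everything else:** In the last scene picture the other two slats and the bystanders appear where they started. I judged that by eye and did not measure it.

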